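# Make up two electrode kits

## Task

Make up the two electrode kits from the stock on the bench. Into the tray with three pockets put the large copper ball electrode in the large pocket, the tall insulator in the middle-sized pocket and the brass rod clamp in the narrow pocket, its foot lengthwise in it; into the tray with two pockets put the small ball electrode in the larger pocket and the short insulator in the narrower one. Stand every part upright and flat on the floor of its pocket, and leave the screw jar, the pulley and the bobbin where they stand.

Things in the scene. Friction and masses are not known exactly. Their poses are not given: they have to be found in the camera images.
- ball_large: Large ball electrode: polished copper ball 46 mm in diameter on a short brass neck (19 mm diameter) and a flat round brass foot 46 mm in diameter, 6 mm thick. Stands upright, 66 mm tall, about 130 g. Origin at the centre of the underside of the foot, z up; the ball's centre is 43 mm above the origin.
- ball_small: Small ball electrode: polished copper ball 32 mm in diameter on a short brass neck (13 mm diameter) and a flat round brass foot 40 mm in diameter, 6 mm thick. Stands upright, 54 mm tall, about 80 g. Origin at the centre of the underside of the foot, z up; the ball's centre is 38 mm above the origin.
- insulator_tall: Tall stand-off insulator: white ribbed ceramic column with six ribs, 32 mm in diameter, 80 mm tall, on a round foot 38 mm in diameter and 6 mm thick, a small brass disc on top. Stands upright, about 130 g. To grip it is a plain cylinder 32 mm in diameter from 8 to 72 mm above its underside. Origin at the centre of the underside, z up.
- insulator_short: Short stand-off insulator: white ribbed ceramic column with three ribs, 26 mm in diameter, 50 mm tall, on a round foot 30 mm in diameter and 6 mm thick, a small brass disc on top. Stands upright, about 60 g. To grip it is a plain cylinder 26 mm in diameter from 8 to 42 mm above its underside. Origin at the centre of the underside, z up.
- rod_clamp: Rod clamp: brass, foot 46 mm long (x) by 24 mm wide (y), 8 mm thick; centred on it a split upright block 30 mm (x) by 24 mm (y), its top 45 mm above the underside, with an 11 mm bore along x and a 16 mm knurled thumbscrew on top reaching 58 mm. About 260 g. Flat gripping sides face +y and -y. Origin: centre of the underside, z up.
- tray3: Kit tray with three pockets in a row: grey plastic, black pocket floors, 72 mm (x) by 190 mm (y), 15 mm high, fixed to the bench. Origin: centre of the underside, z up. Pocket floors 4 mm above it, walls 4 mm thick. Pockets are 64 mm along x, centred on x = 0: large pocket 72 mm along y, centred at y = -55 mm; middle-sized 58 mm, at y = +14 mm; narrow 44 mm, at y = +69 mm.
- tray2: Kit tray with two pockets in a row: grey plastic, black pocket floors, 72 mm (x) by 124 mm (y), 15 mm high, fixed to the bench. Origin: centre of the underside, z up. Pocket floors 4 mm above it, walls 4 mm thick. Pockets are 64 mm along x, centred on x = 0: larger pocket 66 mm along y, centred at y = -25 mm; narrower 46 mm, at y = +35 mm.
- screw_jar: Bystander: glass jar of dark screws with a black screw lid, 50 mm in diameter, 60 mm tall, loose. Origin at the centre of its underside, z up.
- pulley: Bystander: grooved drive pulley of dark wood lying flat, 56 mm in diameter, 18 mm thick, with a brass hub on top reaching 25 mm, loose. Origin at the centre of its underside, z up.
- bobbin: Bystander: empty bobbin of light wood standing upright, flanges 40 mm in diameter, 44 mm tall, loose. Origin at the centre of its underside, z up.
Mind the look-alikes: they are no part of the job. Leave any turquoise look-alike of the insulator_tall alone. Leave any green look-alike of the ball_small alone.

How it is judged:
At the end, for the whole second after the job is handed in: Each part released, at rest and upright (0.12 rad) in its pocket, origin at most 8 mm over tray origin, off pocket centre at most (tray x, y, mm): large ball 14, 16; tall insulator 16, 13; clamp 13, 13, lengthwise within 0.7 rad; small ball 15, 16; short insulator 20, 11 (x of ball_large in the frame of tray3 between -0.014 and 0.014 m and y of ball_large in the frame of tray3 between -0.071 and -0.039 m and z of ball_large in the frame of tray3 between 0 and 0.008 m and angle between each of ball_large, insulator_tall, rod_clamp, ball_small, insulator_short's own z axis and vertical below 0.12 rad and linear speed of each of ball_large, insulator_tall, rod_clamp, ball_small, insulator_short below 0.02 m/s and x of insulator_tall in the frame of tray3 between -0.016 and 0.016 m and y of insulator_tall in the frame of tray3 between 0.001 and 0.027 m and z of insulator_tall in the frame of tray3 between 0 and 0.008 m and x of rod_clamp in the frame of tray3 between -0.013 and 0.013 m and y of rod_clamp in the frame of tray3 between 0.056 and 0.082 m and z of rod_clamp in the frame of tray3 between 0 and 0.008 m and x of ball_small in the frame of tray2 between -0.015 and 0.015 m and y of ball_small in the frame of tray2 between -0.041 and -0.009 m and z of ball_small in the frame of tray2 between 0 and 0.008 m and x of insulator_short in the frame of tray2 between -0.02 and 0.02 m and y of insulator_short in the frame of tray2 between 0.024 and 0.046 m and z of insulator_short in the frame of tray2 between 0 and 0.008 m and angle between the x axis of rod_clamp and the x axis of tray3, either way round below 0.7 rad); the robot touches nothing.
It fails at once if the screw jar is shifted by more than 25 mm or tipped over (distance of screw_jar from where it was at the start of the episode above 0.025 m or angle between screw_jar's own z axis and vertical above 0.5 rad).
It fails at once if the pulley is shifted by more than 25 mm or tipped over (distance of pulley from where it was at the start of the episode above 0.025 m or angle between pulley's own z axis and vertical above 0.5 rad).
It fails at once if the bobbin is shifted by more than 25 mm or tipped over (distance of bobbin from where it was at the start of the episode above 0.025 m or angle between bobbin's own z axis and vertical above 0.5 rad).
It also fails if it takes over 128 s, if anything falls off the work surface, if the arm or the gripper's body presses on something with over 40 N, if the wrist force passes 120 N, or if a joint passes its speed limit or range.

## Robot

A 6-joint arm with a two-finger parallel gripper is mounted at the origin on the work surface. World frame = base frame: x ahead of the robot, y to its left, z up, the work surface at z = 0. Lengths are in m, angles in rad, forces in N, time in s.
With the tool pointing down it reaches from about 0.375 to 0.9 m from the base axis. Payload 3.1 kg.
Tool frame: the origin (TCP) lies on the centre line of the jaws, within the pads' length; the fingertips stand 19 mm ahead of it and the grasp point (between the pads) is the TCP (tips_ahead is the distance from the TCP to the fingertips, in m); z points along the fingers, y is the direction in which the jaws open and shut (so a half turn about z gives the same grasp; the last joint's range is limited). The gripper opens to 85 mm and grips with 20 to 120 N. Pads are 22 mm wide; open, the fingers measure 114 mm over their backs; the gripper's body (76 mm by 85 mm) begins 54 mm behind the grasp point. The pads swing forward as they close: fully open they stand 13 mm farther back than shut.
Start: joints at [-1.379, 0.527, 1.433, -0, 1.181, -0.178], TCP at [0.226, -0.582, 0.25] pointing down, gripper open.
Joint ranges: [-3.08, 3.08], [-0.75, 2.2], [0.22, 2.44], [-1.43, 4.57], [0, 2.65], [-2.85, 2.85]. Speed limits (rad/s): [2.79, 2.79, 3.14, 3.14, 3.14, 3.14].

## Interface

Orientations are given as a rotation vector (axis times angle).
In Python, from plant import * gives the robot as it stands.
- The arm moves only by the tool send_rows, never from a script. Its argument "commands" is a list of rows, each an object with "fingers": the finger opening in mm, from 0 to 85.4; "translation": the shift along the tool's x, y, z in mm, a list of three; "angular": the turn, a rotation vector about the tool's x, y, z in degrees, a list of three. A call has 1 to 10 rows; each row shifts and turns the commanded pose from where the row before left it, along the tool's axes as they then stand; what a row does not reach is not made up. A row lasts 1/12 s, in which the tool goes at most 41.7 mm and 7.16 degrees, less where a joint would pass 70% of its speed; a pose out of reach is approached as far as the arm can. A call with a gripper value outside its range is refused whole. The fingers move at their own pace and stop on an object; "squeeze" is the grip in N (left out, the last holds). Time passes only in rows, so rows that do not move let the fingers close. It gives the time, the measured TCP pose, the force and the opening at its end, in the units of the state.
- observe(): the state, without advancing time (a new reading comes with each control period).
- capture(name): name is "side" or "top" or "wrist"; returns a dict with "img" (480x640x3 uint8, red, green, blue), "range_z" (480x640 float32, m along the optical axis (not along the pixel's ray), 0 where there is no reading), "mtx" (3x3 intrinsics, pixels), "k1" (the pictures are not rectified: a ray, as slopes to the right and down, at radius r is drawn at 1 + k1 r^2 times it, then the intrinsics apply), "cam_to_world" (4x4, takes a point from camera to world coordinates); the wrist camera has in their place "T_tool_cam" (4x4, takes a point from camera to tool coordinates, whose origin is the TCP and whose axes are the flange's). Camera axes: x right, y down, z forward; pixel columns grow to the right and rows downward; lengths in m; the calibration is good to about 2 mm. A picture is of the moment at which its call begins: read the wrist's pose just before it.
- finish_job(): hands the job in, once; it reports no verdict.
Trained networks look in a picture, given as the dict that the camera call returned (one of the last four; its "shot" number tells which), for a name from the list of things; names that differ only in an ending like _2 or _b are one class to them, and where a whole thing is asked for, a point or a joint stands for the part that bears it (a point fixed in the world has none). Each returns a list of dicts, best first, with "confidence" (0 to 1); they miss things now and then, are a little off and sometimes report something else, mostly with a low value. They report only what shows in the picture. A call takes as long as a camera call. They do not tell look-alikes from the thing itself.
- regions_of(picture, label): "mask" (480x640 bool, what is visible of it) and "box" ([left, top, right, bottom] in pixels, round what is visible of it).
The state is a dict: "clock": time; "joint_positions": joint angles; "qd": joint speeds; "joint_efforts": joint torques, N m; "tcp_pos": TCP position; "orientation": TCP orientation; "wrist_force": force on the tool from outside, world axes, zero at the start; "moment": the same for the moment, N m; "gripper_width": opening from 0.0 (shut) to 1.0 (fully open).
Only numpy, scipy, OpenCV 4.12 (cv2) and the standard library are available. Lean on these libraries where they do the work, as an engineer would, in place of code of your own. Each camera call takes 0.05 s, during which the arm holds its last target.

## Working session

There is one attempt and no reset: what is moved stays moved. The work goes in short steps, Python scripts to look and compute and a tool call to move; the robot and the scene stay as the last step left them, time stands still between calls to the robot, and variables do not carry over. Pictures are saved under pics/ and viewed, and the job is handed in when it is done.

Besides the shell and the picture viewer there is one more tool, called after ">>>" as name(argument=value, ...), one argument or row to a line, values as JSON. send_rows: Moves the arm, as the interface text tells. Its arguments: {"type":"object","properties":{"commands":{"type":"array"},"squeeze":{"type":"number"}},"required":["commands"]}

```bash
ls; mkdir -p pics; cat > h.py <<'E'
from plant import *
import numpy as np, cv2
from scipy.spatial.transform import Rotation as R
def save(name,im): cv2.imwrite('pics/'+name+'.png', im[:,:,::-1])
E
python3 - <<'E'
from h import *
print(observe())
for n in ['top','side','wrist']:
    c=capture(n); save(n+'0',c['img']); print(n,c['mtx'].tolist(),c['k1'],c.get('cam_to_world',c.get('T_tool_cam')))
    np.savez('pics/'+n+'0.npz',**{k:v for k,v in c.items()})
print(observe()['clock'])
E
```

```text
pics
{'clock': 0.0, 'joint_positions': array([-1.37849789e+00,  5.28419618e-01,  1.43389329e+00,  2.52804531e-05,
        1.18136256e+00, -1.78499407e-01]), 'qd': array([ 0.00161475,  0.00043606, -0.0003525 ,  0.00013188, -0.00169341,
       -0.00090685]), 'joint_efforts': array([ 3.28299666e-05, -4.42343009e+01, -1.78025687e+01, -2.36768318e-05,
        8.56399827e-03,  7.78838199e-06]), 'tcp_pos': array([ 0.22638061, -0.58185434,  0.24936502]), 'orientation': array([-3.08571008e+00, -5.78718089e-01, -1.41383125e-05]), 'wrist_force': array([-0.55210696,  0.07295607, -0.27547004]), 'moment': array([-0.03491772, -0.01078151, -0.05463803]), 'gripper_width': 0.9957775622617995}
top [[452.5004483760711, 0.0, 323.8584211800514], [0.0, 452.5004483760711, 235.84667889025292], [0.0, 0.0, 1.0]] -0.04587215542701555 [[-0.01194295 -0.98692826  0.16071706  0.38590266]
 [-0.99990571  0.01287692  0.0047709  -0.01185237]
 [-0.00677808 -0.16064492 -0.98698899  0.796126  ]
 [ 0.          0.          0.          1.        ]]
side [[565.643026970143, 0.0, 321.1735391982477], [0.0, 565.643026970143, 236.94734000804723], [0.0, 0.0, 1.0]] 0.018050488989560295 [[-0.95642178 -0.14144627  0.25544145  0.30498885]
 [-0.29177755  0.49624039 -0.81768658  0.75863313]
 [-0.01110165 -0.85658533 -0.51588596  0.50029242]
 [ 0.          0.          0.          1.        ]]
wrist [[392.499569264884, 0.0, 322.0616358326187], [0.0, 392.499569264884, 229.50847743212344], [0.0, 0.0, 1.0]] -0.08154712481429703 [[ 1.02153196e-03 -9.60691238e-01 -2.77617186e-01  7.13250543e-02]
 [ 9.99998966e-01  1.26240506e-03 -6.88900365e-04  1.13154908e-03]
 [ 1.01228589e-03 -2.77616196e-01  9.60691534e-01 -1.23897221e-01]
 [ 0.00000000e+00  0.00000000e+00  0.00000000e+00  1.00000000e+00]]
0.15
```

View pics/top0.png

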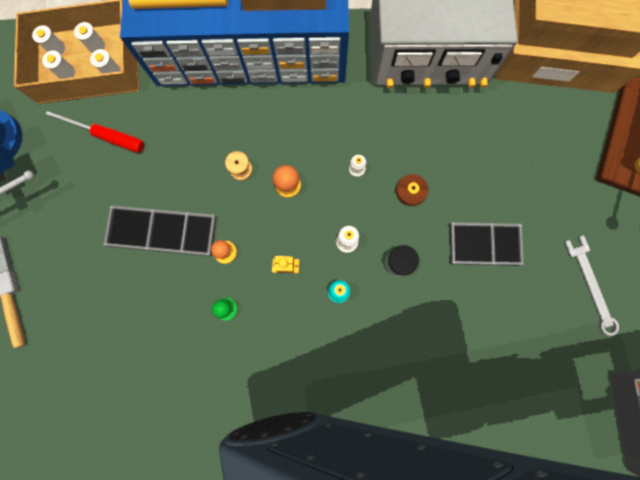

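View pics/side0.png

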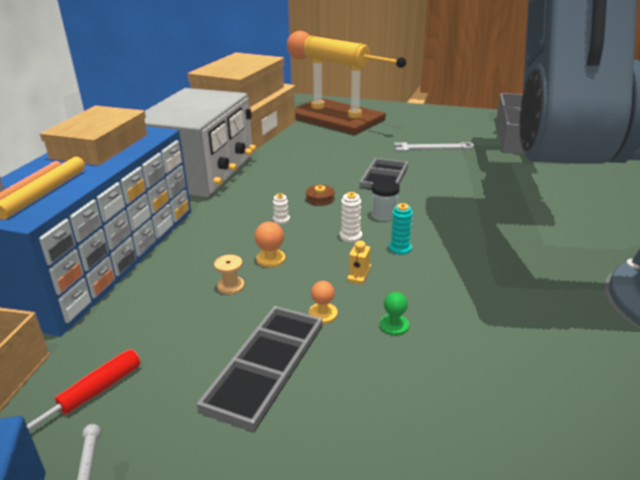

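View pics/wrist0.png

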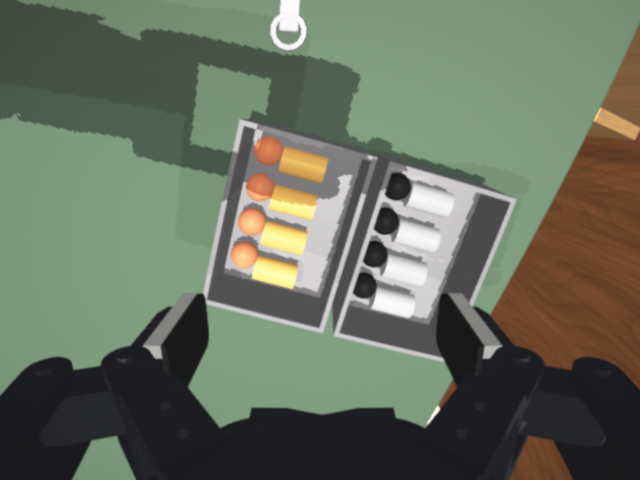

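Candidates (top picture):
- **Large ball:** copper at (286,180).
- **Small ball:** copper at (223,250); the green one at (224,309) is the decoy.
- **Tall insulator:** white at (347,238); the turquoise one at (340,290) is the decoy.
- **Short insulator:** white at (358,165).
- **Clamp:** (285,265).
- **Trays:** tray3 at (160,230), tray2 at (487,244).
- **Bystanders:** bobbin (238,165), pulley (412,189), jar (403,260).

Next I'll measure their poses.

```bash
cat >> h.py <<'E'
def world(c,mask,T=None):
    v,u=np.nonzero(mask&(c['range_z']>0)); z=c['range_z'][v,u]; K=c['mtx']
    d=np.stack([(u-K[0,2])/K[0,0],(v-K[1,2])/K[1,1]],1); s=d.copy()
    for _ in range(15):
        s=d/(1+c['k1']*(s**2).sum(1,keepdims=True))
    p=np.c_[s*z[:,None],z,np.ones(len(z))]
    T=c['cam_to_world'] if T is None else T
    return (p@T.T)[:,:3],u,v
def wristT(c,st):
    T=np.eye(4);T[:3,:3]=R.from_rotvec(st['orientation']).as_matrix();T[:3,3]=st['tcp_pos'];return T@c['T_tool_cam']
E
python3 - <<'E'
from h import *
from scipy.optimize import least_squares
names='ball_large ball_small insulator_tall insulator_short rod_clamp tray3 tray2 screw_jar pulley bobbin'.split()
vis=None
for cam in ['top','side']:
  c=capture(cam); im=c['img'].copy()
  for n in names:
    for r in regions_of(c,n)[:3]:
      m=r['mask']; P,u,v=world(c,m)
      if r['confidence']<.2 or len(P)<20: continue
      b=[int(x) for x in r['box']]
      zt=np.percentile(P[:,2],98); top=P[P[:,2]>zt-.006]
      print(cam,n,round(r['confidence'],2),b,len(P),'ztop',zt.round(3),'topmid',np.round((np.percentile(top,3,0)+np.percentile(top,97,0))/2*1000).astype(int)[:2],'allmid',np.round((np.percentile(P,2,0)+np.percentile(P,98,0))/2*1000).astype(int)[:2],end=' ')
      if 'ball' in n:
        rad=.023 if 'large' in n else .016
        q=P[P[:,2]>(.033 if 'large' in n else .03)]
        f=least_squares(lambda x:np.linalg.norm(q-x,axis=1)-rad,np.r_[q.mean(0)[:2],.04],loss='soft_l1',f_scale=.002)
        print('ball',(f.x*1000).round(1),end='')
      if n in('tray3','tray2','rod_clamp'):
        q=P if n!='rod_clamp' else P
        if n!='rod_clamp': q=P[(P[:,2]>.009)]
        (cx,cy),(w,h),a=cv2.minAreaRect((q[:,:2]*1000).astype(np.float32)); print('rect',np.round([cx,cy,w,h,a],1),end='')
      print()
      cv2.rectangle(im,b[:2],b[2:],(255,255,255),1); cv2.putText(im,n[:4]+n[-2:]+'%.2f'%r['confidence'],(b[0],b[1]-2),0,.35,(255,255,255),1)
  save(cam+'_det',im)
print(observe()['clock'])
E
```

```text
top ball_large 0.69 [272, 167, 300, 197] 721 ztop 0.068 topmid [610  57] allmid [609  56] ball [610.6  57.3  43.9]
top ball_small 0.72 [213, 296, 237, 321] 429 ztop 0.055 topmid [389 164] allmid [388 161] ball [389.2 164.   38.5]
top ball_small 0.62 [211, 241, 240, 264] 454 ztop 0.055 topmid [489 166] allmid [488 165] ball [489.5 167.   38.8]
top ball_small 0.37 [274, 255, 296, 270] 367 ztop 0.06 topmid [463  61] allmid [463  60] ball [464.4  60.8  41.1]
top insulator_tall 0.72 [339, 227, 360, 252] 416 ztop 0.082 topmid [505 -47] allmid [503 -47] 
top insulator_tall 0.6 [329, 276, 350, 303] 372 ztop 0.082 topmid [418 -31] allmid [416 -31] 
top insulator_short 0.59 [346, 153, 366, 177] 258 ztop 0.053 topmid [639 -69] allmid [638 -67] 
top insulator_short 0.3 [338, 227, 357, 254] 469 ztop 0.082 topmid [505 -47] allmid [504 -46] 
top rod_clamp 0.68 [272, 254, 299, 270] 390 ztop 0.06 topmid [463  61] allmid [462  60] rect [462.6  60.6  45.9  22.8  89.1]
top tray3 0.97 [445, 221, 522, 266] 3054 ztop 0.017 topmid [ 496 -293] allmid [ 497 -293] rect [ 496.9 -293.6  126.    73.3   88.1]
top 
[... 2296 characters left out ...]
 0.016 topmid [528 284] allmid [528 285] rect [528.2 282.5 194.6  74.9  83.8]
side tray2 0.71 [359, 159, 410, 192] 948 ztop 0.019 topmid [ 496 -255] allmid [ 497 -293] rect [ 497.7 -243.2  229.3   72.6   88.2]
side tray2 0.36 [350, 240, 370, 284] 733 ztop 0.059 topmid [463  61] allmid [463  64] rect [462.9  62.6  41.6  24.6  89.1]
side screw_jar 0.79 [369, 178, 399, 220] 963 ztop 0.063 topmid [ 463 -136] allmid [ 463 -135] 
side pulley 0.81 [302, 182, 334, 204] 535 ztop 0.027 topmid [ 595 -162] allmid [ 595 -165] 
side pulley 0.69 [215, 253, 243, 294] 795 ztop 0.047 topmid [640 144] allmid [640 144] 
side bobbin 0.93 [215, 255, 242, 296] 843 ztop 0.047 topmid [640 143] allmid [640 143] 
1.25
```

```bash
python3 - <<'E'
import cv2
a=cv2.imread('pics/top_det.png')[140:320,95:245]; b=cv2.imread('pics/side_det.png')[180:360,200:440]
cv2.imwrite('pics/crop1.png',cv2.hconcat([cv2.resize(x,None,fx=2,fy=2,interpolation=2) for x in (a,b)]))
E
cat > nav.py <<'E'
# python3 nav.py x y z yaw : tool-frame remaining from the measured pose (mm, deg)
import sys
from h import *
st=observe(); Rm=R.from_rotvec(st['orientation']); t=np.array([float(a) for a in sys.argv[1:4]])/1000
psi=float(sys.argv[4]); Rt=R.from_euler('z',psi,degrees=True)*R.from_euler('x',180,degrees=True)
print('tool shift mm',(Rm.inv().apply(t-st['tcp_pos'])*1000).round(1),'turn deg',np.degrees((Rm.inv()*Rt).as_rotvec()).round(1),'tcp',(st['tcp_pos']*1000).round(1),'t',round(st['clock'],2))
E
python3 nav.py 490 -200 230 90
```

```text
tool shift mm [ 384.2 -261.    20.3] turn deg [  0.    0.  -68.8] tcp [ 226.5 -582.5  250.3] t 1.25
```

View pics/crop1.png

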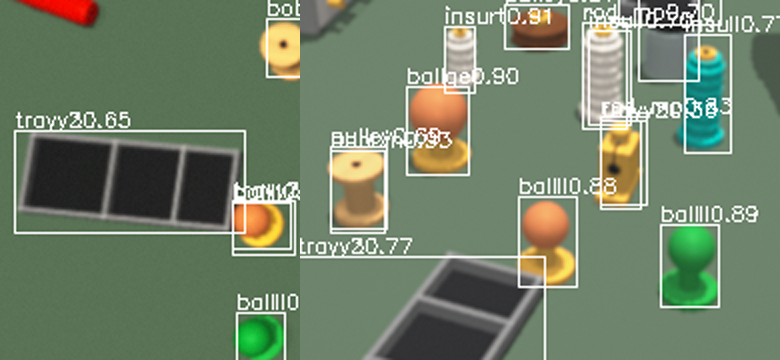

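The crop confirms the copper small ball beside tray3's narrow end. The green one is separate.

>>> send_rows(
  commands=[
    {"fingers": 60,"translation": [0,0,0],"angular": [0,0,-6.9]},
    {"fingers": 60,"translation": [0,0,0],"angular": [0,0,-6.9]},
    {"fingers": 60,"translation": [0,0,0],"angular": [0,0,-6.9]},
    {"fingers": 60,"translation": [0,0,0],"angular": [0,0,-6.9]},
    {"fingers": 60,"translation": [0,0,0],"angular": [0,0,-6.9]},
    {"fingers": 60,"translation": [0,0,0],"angular": [0,0,-6.9]},
    {"fingers": 60,"translation": [0,0,0],"angular": [0,0,-6.9]},
    {"fingers": 60,"translation": [0,0,0],"angular": [0,0,-6.9]},
    {"fingers": 60,"translation": [0,0,0],"angular": [0,0,-6.9]},
    {"fingers": 60,"translation": [0,0,0],"angular": [0,0,-6.7]},
  ],
  squeeze=40,
)

```text
clock: 2.08
tcp_pos: [0.2265, -0.5825, 0.2503]
orientation: [2.214, 2.229, -0.0]
wrist_force: [-1.2, -0.1, 0.6]
gripper_width: 0.704
```

```bash
python3 nav.py 490 -200 230 90
```

```text
tool shift mm [380.8 266.1  20.3] turn deg [0.  0.  0.4] tcp [ 226.5 -582.5  250.3] t 2.08
```

>>> send_rows(
  commands=[
    {"fingers": 60,"translation": [25,27,0],"angular": [0,0,0]},
    {"fingers": 60,"translation": [30,27,0],"angular": [0,0,0]},
    {"fingers": 60,"translation": [30,27,0],"angular": [0,0,0]},
    {"fingers": 60,"translation": [30,27,0],"angular": [0,0,0]},
    {"fingers": 60,"translation": [30,27,0],"angular": [0,0,0]},
    {"fingers": 60,"translation": [30,27,0],"angular": [0,0,0]},
    {"fingers": 60,"translation": [30,27,0],"angular": [0,0,0]},
    {"fingers": 60,"translation": [30,27,0],"angular": [0,0,0]},
    {"fingers": 60,"translation": [30,27,0],"angular": [0,0,0]},
    {"fingers": 60,"translation": [30,20,0],"angular": [0,0,0]},
  ],
)

```text
clock: 2.92
tcp_pos: [0.4913, -0.2858, 0.2506]
orientation: [2.219, 2.222, 0.001]
wrist_force: [0.6, -0.6, 0.2]
gripper_width: 0.703
```

>>> send_rows(
  commands=[
    {"fingers": 60,"translation": [38,0,0],"angular": [0,0,0]},
    {"fingers": 60,"translation": [38,0,0],"angular": [0,0,0]},
    {"fingers": 60,"translation": [38,0,0],"angular": [0,0,0]},
    {"fingers": 60,"translation": [38,0,0],"angular": [0,0,0]},
    {"fingers": 60,"translation": [38,0,0],"angular": [0,0,0]},
    {"fingers": 60,"translation": [38,0,0],"angular": [0,0,0]},
    {"fingers": 60,"translation": [38,0,0],"angular": [0,0,0]},
    {"fingers": 60,"translation": [38,0,0],"angular": [0,0,0]},
    {"fingers": 60,"translation": [38,0,0],"angular": [0,0,0]},
    {"fingers": 60,"translation": [38,0,0],"angular": [0,0,0]},
  ],
)

```text
clock: 3.75
tcp_pos: [0.4888, 0.0945, 0.2506]
orientation: [2.22, 2.222, 0.001]
wrist_force: [0.9, 0.2, 0.1]
gripper_width: 0.703
```

```bash
python3 nav.py 489 167 130 90
```

```text
tool shift mm [ 72.5   0.2 120.6] turn deg [0. 0. 0.] tcp [488.8  94.5 250.6] t 3.75
```

>>> send_rows(
  commands=[
    {"fingers": 60,"translation": [36,0,0],"angular": [0,0,0]},
    {"fingers": 60,"translation": [36,0,20],"angular": [0,0,0]},
    {"fingers": 60,"translation": [0,0,35],"angular": [0,0,0]},
    {"fingers": 60,"translation": [0,0,35],"angular": [0,0,0]},
    {"fingers": 60,"translation": [0,0,30],"angular": [0,0,0]},
    {"fingers": 60,"translation": [0,0,0],"angular": [0,0,0]},
  ],
)

```text
clock: 4.25
tcp_pos: [0.4851, 0.1647, 0.1255]
orientation: [-2.215, -2.218, 0.014]
wrist_force: [-1.0, 0.2, -0.0]
gripper_width: 0.707
```

```bash
python3 nav.py 489 167 36 90; python3 - <<'E'
from h import *
c=capture('wrist');save('w1',c['img'])
E
```

```text
tool shift mm [ 2.4  4.9 89.5] turn deg [-0.6  0.1  0.1] tcp [485.1 164.7 125.5] t 4.25
```

View pics/w1.png

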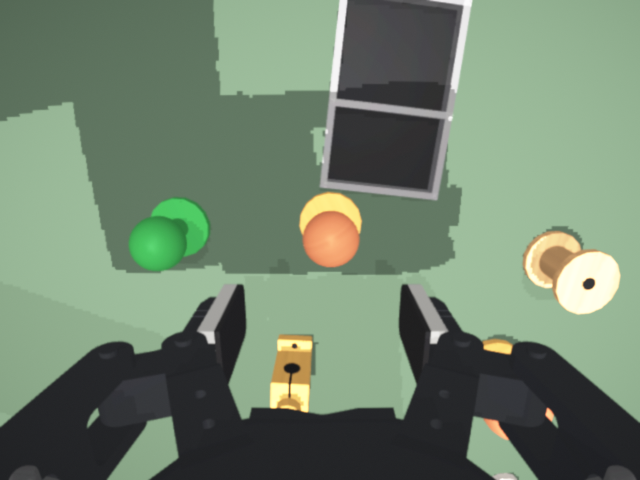

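The wrist view shows the copper ball at (331,238), centred between the fingers, with nothing beside them. Descending.

>>> send_rows(
  commands=[
    {"fingers": 60,"translation": [0,0,0],"angular": [0,0,0]},
    {"fingers": 60,"translation": [0,0,0],"angular": [0,0,0]},
  ],
)

```text
clock: 4.47
tcp_pos: [0.4905, 0.1647, 0.1321]
orientation: [2.219, 2.22, 0.005]
wrist_force: [-0.9, 0.2, -0.1]
gripper_width: 0.705
```

```bash
python3 nav.py 489 167 36 90
```

```text
tool shift mm [ 2.3 -1.9 96.1] turn deg [ 0.2 -0.   0. ] tcp [490.5 164.7 132.1] t 4.47
```

>>> send_rows(
  commands=[
    {"fingers": 60,"translation": [2,0,16],"angular": [0,0,0]},
    {"fingers": 60,"translation": [0,0,18],"angular": [0,0,0]},
    {"fingers": 60,"translation": [0,0,18],"angular": [0,0,0]},
    {"fingers": 60,"translation": [0,0,18],"angular": [0,0,0]},
    {"fingers": 60,"translation": [0,0,15],"angular": [0,0,0]},
    {"fingers": 60,"translation": [0,0,9],"angular": [0,0,0]},
    {"fingers": 60,"translation": [0,0,0],"angular": [0,0,0]},
    {"fingers": 60,"translation": [0,0,0],"angular": [0,0,0]},
    {"fingers": 60,"translation": [0,0,0],"angular": [0,0,0]},
  ],
)

```text
clock: 5.22
tcp_pos: [0.49, 0.1668, 0.0377]
orientation: [2.219, 2.221, 0.003]
wrist_force: [1.5, -0.6, -0.7]
gripper_width: 0.705
```

```bash
python3 nav.py 489 167 36 90
```

```text
tool shift mm [ 0.2 -1.1  1.7] turn deg [ 0.2 -0.   0. ] tcp [490.  166.8  37.7] t 5.22
```

>>> send_rows(
  commands=[
    {"fingers": 20,"translation": [0,0,1],"angular": [0,0,0]},
    {"fingers": 20,"translation": [0,0,0],"angular": [0,0,0]},
    {"fingers": 20,"translation": [0,0,0],"angular": [0,0,0]},
    {"fingers": 20,"translation": [0,0,0],"angular": [0,0,0]},
    {"fingers": 20,"translation": [0,0,0],"angular": [0,0,0]},
    {"fingers": 20,"translation": [0,0,0],"angular": [0,0,0]},
    {"fingers": 20,"translation": [0,0,0],"angular": [0,0,0]},
    {"fingers": 20,"translation": [0,0,0],"angular": [0,0,0]},
  ],
)

```text
clock: 5.88
tcp_pos: [0.4894, 0.1668, 0.0362]
orientation: [2.22, 2.222, 0.002]
wrist_force: [-1.1, 0.2, 6.1]
gripper_width: 0.348
```

>>> send_rows(
  commands=[
    {"fingers": 20,"translation": [0,0,-8],"angular": [0,0,0]},
    {"fingers": 20,"translation": [0,0,-16],"angular": [0,0,0]},
    {"fingers": 20,"translation": [0,0,-20],"angular": [0,0,0]},
    {"fingers": 20,"translation": [0,0,-20],"angular": [0,0,0]},
    {"fingers": 20,"translation": [0,0,-20],"angular": [0,0,0]},
    {"fingers": 20,"translation": [0,0,-20],"angular": [0,0,0]},
    {"fingers": 20,"translation": [0,0,-20],"angular": [0,0,0]},
    {"fingers": 20,"translation": [0,0,-12],"angular": [0,0,0]},
    {"fingers": 20,"translation": [0,0,-4],"angular": [0,0,0]},
    {"fingers": 20,"translation": [0,0,0],"angular": [0,0,0]},
  ],
)

```text
clock: 6.72
tcp_pos: [0.4893, 0.1668, 0.1765]
orientation: [2.219, 2.221, 0.003]
wrist_force: [1.0, -0.3, -1.5]
gripper_width: 0.351
```

```bash
python3 nav.py 498 -268 160 90; python3 - <<'E'
from h import *
c=capture('wrist');save('w2',c['img'])
E
```

```text
tool shift mm [-434.8    8.3   16.4] turn deg [ 0.1 -0.   0.1] tcp [489.3 166.8 176.5] t 6.72
```

View pics/w2.png

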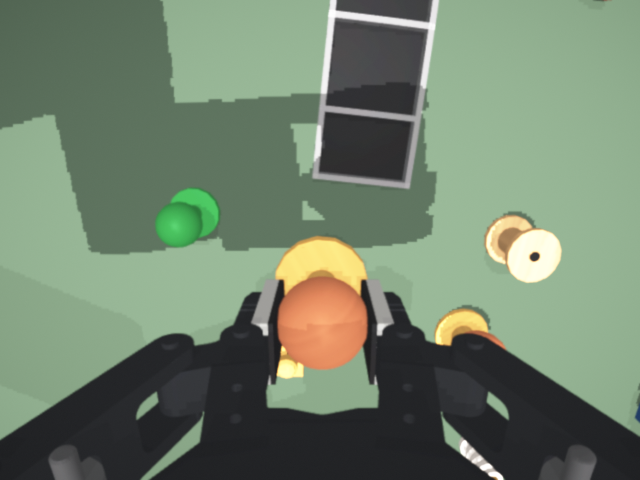

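Held upright at the ball. Moving over tray2's larger pocket.

>>> send_rows(
  commands=[
    {"fingers": 20,"translation": [-15,1,0],"angular": [0,0,0]},
    {"fingers": 20,"translation": [-30,1,0],"angular": [0,0,0]},
    {"fingers": 20,"translation": [-35,1,0],"angular": [0,0,0]},
    {"fingers": 20,"translation": [-35,1,0],"angular": [0,0,0]},
    {"fingers": 20,"translation": [-35,1,0],"angular": [0,0,0]},
    {"fingers": 20,"translation": [-35,1,0],"angular": [0,0,0]},
    {"fingers": 20,"translation": [-35,1,0],"angular": [0,0,0]},
    {"fingers": 20,"translation": [-35,1,0],"angular": [0,0,0]},
    {"fingers": 20,"translation": [-35,0,0],"angular": [0,0,0]},
    {"fingers": 20,"translation": [-35,0,0],"angular": [0,0,0]},
  ],
)

```text
clock: 7.6
tcp_pos: [0.496, -0.1596, 0.1738]
orientation: [-2.219, -2.22, 0.001]
wrist_force: [0.2, 1.1, -1.0]
gripper_width: 0.347
```

>>> send_rows(
  commands=[
    {"fingers": 20,"translation": [-35,0,0],"angular": [0,0,0]},
    {"fingers": 20,"translation": [-35,0,0],"angular": [0,0,0]},
    {"fingers": 20,"translation": [-25,0,0],"angular": [0,0,0]},
    {"fingers": 20,"translation": [-15,0,0],"angular": [0,0,0]},
    {"fingers": 20,"translation": [0,0,15],"angular": [0,0,0]},
    {"fingers": 20,"translation": [0,0,18],"angular": [0,0,0]},
    {"fingers": 20,"translation": [0,0,18],"angular": [0,0,0]},
    {"fingers": 20,"translation": [0,0,15],"angular": [0,0,0]},
    {"fingers": 20,"translation": [0,0,10],"angular": [0,0,0]},
    {"fingers": 20,"translation": [0,0,0],"angular": [0,0,0]},
  ],
)

```text
clock: 8.43
tcp_pos: [0.4955, -0.2664, 0.0964]
orientation: [-2.215, -2.218, 0.001]
wrist_force: [-0.8, -0.1, -0.7]
gripper_width: 0.35
```

```bash
python3 nav.py 498 -268 40 90; python3 - <<'E'
from h import *
c=capture('wrist');save('w3',c['img'])
E
```

```text
tool shift mm [-1.9  2.7 56.4] turn deg [-0.3 -0.3  0.1] tcp [ 495.5 -266.4   96.4] t 8.43
```

View pics/w3.png

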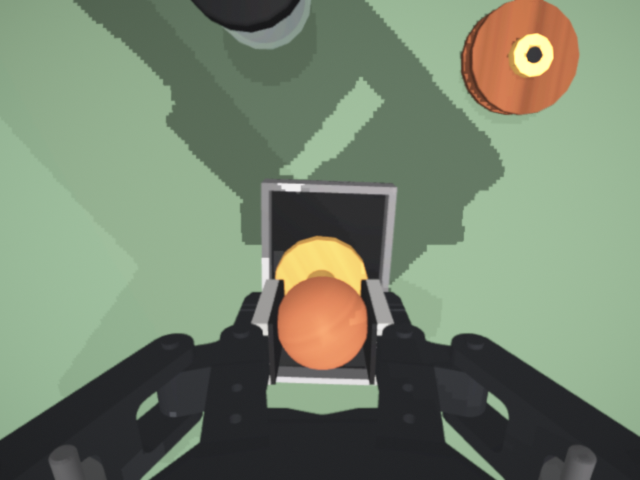

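>>> send_rows(
  commands=[
    {"fingers": 20,"translation": [-2,1,10],"angular": [0,0,0]},
    {"fingers": 20,"translation": [0,1,14],"angular": [0,0,0]},
    {"fingers": 20,"translation": [0,0,12],"angular": [0,0,0]},
    {"fingers": 20,"translation": [0,0,9],"angular": [0,0,0]},
    {"fingers": 20,"translation": [0,0,5],"angular": [0,0,0]},
    {"fingers": 20,"translation": [0,0,3],"angular": [0,0,0]},
    {"fingers": 20,"translation": [0,0,0],"angular": [0,0,0]},
    {"fingers": 20,"translation": [0,0,0],"angular": [0,0,0]},
    {"fingers": 20,"translation": [0,0,0],"angular": [0,0,0]},
  ],
)

```text
clock: 9.23
tcp_pos: [0.4996, -0.2705, 0.0468]
orientation: [2.22, 2.222, 0.0]
wrist_force: [0.5, -0.2, -1.3]
gripper_width: 0.348
```

```bash
python3 nav.py 498 -268 40 90
```

```text
tool shift mm [ 2.6 -1.6  6.8] turn deg [0. 0. 0.] tcp [ 499.6 -270.5   46.8] t 9.23
```

>>> send_rows(
  commands=[
    {"fingers": 20,"translation": [2,-1,3],"angular": [0,0,0]},
    {"fingers": 20,"translation": [0,0,3],"angular": [0,0,0]},
    {"fingers": 20,"translation": [0,0,0],"angular": [0,0,0]},
    {"fingers": 20,"translation": [0,0,1],"angular": [0,0,0]},
    {"fingers": 20,"translation": [0,0,0],"angular": [0,0,0]},
    {"fingers": 20,"translation": [0,0,0],"angular": [0,0,0]},
  ],
)

```text
clock: 9.73
tcp_pos: [0.4982, -0.2682, 0.0402]
orientation: [2.22, 2.222, -0.0]
wrist_force: [-1.7, 1.4, 6.5]
gripper_width: 0.352
```

Contact with the floor at 6.5 N. Release and rise.

>>> send_rows(
  commands=[
    {"fingers": 50,"translation": [0,0,0],"angular": [0,0,0]},
    {"fingers": 50,"translation": [0,0,0],"angular": [0,0,0]},
    {"fingers": 50,"translation": [0,0,0],"angular": [0,0,0]},
    {"fingers": 50,"translation": [0,0,0],"angular": [0,0,0]},
    {"fingers": 50,"translation": [0,0,-10],"angular": [0,0,0]},
    {"fingers": 50,"translation": [0,0,-20],"angular": [0,0,0]},
    {"fingers": 50,"translation": [0,0,-30],"angular": [0,0,0]},
    {"fingers": 50,"translation": [0,0,-30],"angular": [0,0,0]},
    {"fingers": 50,"translation": [0,0,-25],"angular": [0,0,0]},
    {"fingers": 50,"translation": [0,0,-15],"angular": [0,0,0]},
  ],
)

```text
clock: 10.57
tcp_pos: [0.4993, -0.269, 0.1729]
orientation: [2.217, 2.219, 0.001]
wrist_force: [0.6, -0.2, 1.1]
gripper_width: 0.584
```

```bash
python3 nav.py 463 61 150 90; python3 - <<'E'
from h import *
c=capture('wrist');save('w4',c['img'])
E
```

```text
tool shift mm [330.1 -36.1  21.8] turn deg [0.2 0.2 0. ] tcp [ 499.3 -269.   172.9] t 10.57
```

View pics/w4.png

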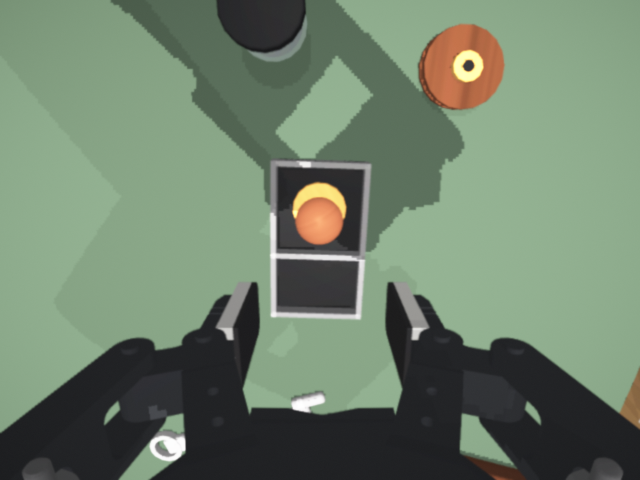

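The small ball stands in tray2's larger pocket (ball at 320,220). Next is the clamp.

>>> send_rows(
  commands=[
    {"fingers": 50,"translation": [20,-3,0],"angular": [0,0,0]},
    {"fingers": 50,"translation": [35,-4,0],"angular": [0,0,0]},
    {"fingers": 50,"translation": [38,-4,0],"angular": [0,0,0]},
    {"fingers": 50,"translation": [38,-4,0],"angular": [0,0,0]},
    {"fingers": 50,"translation": [38,-4,0],"angular": [0,0,0]},
    {"fingers": 50,"translation": [38,-4,0],"angular": [0,0,0]},
    {"fingers": 50,"translation": [38,-4,0],"angular": [0,0,0]},
    {"fingers": 50,"translation": [38,-4,0],"angular": [0,0,0]},
    {"fingers": 50,"translation": [30,-4,0],"angular": [0,0,0]},
    {"fingers": 50,"translation": [17,-1,0],"angular": [0,0,0]},
  ],
)

```text
clock: 11.45
tcp_pos: [0.4599, 0.0648, 0.1692]
orientation: [-2.216, -2.224, 0.002]
wrist_force: [0.6, 0.1, 0.3]
gripper_width: 0.584
```

>>> send_rows(
  commands=[
    {"fingers": 50,"translation": [0,0,10],"angular": [0,0,0]},
    {"fingers": 50,"translation": [0,0,20],"angular": [0,0,0]},
    {"fingers": 50,"translation": [0,0,20],"angular": [0,0,0]},
    {"fingers": 50,"translation": [0,0,20],"angular": [0,0,0]},
    {"fingers": 50,"translation": [0,0,12],"angular": [0,0,0]},
    {"fingers": 50,"translation": [0,0,0],"angular": [0,0,0]},
    {"fingers": 50,"translation": [0,0,0],"angular": [0,0,0]},
  ],
)

```text
clock: 12.03
tcp_pos: [0.4615, 0.0618, 0.0869]
orientation: [-2.22, -2.221, 0.002]
wrist_force: [-0.1, 0.1, -0.4]
gripper_width: 0.582
```

```bash
python3 nav.py 463 61 34 90; python3 - <<'E'
from h import *
c=capture('wrist');save('w5',c['img'])
E
```

```text
tool shift mm [-0.8  1.6 52.9] turn deg [-0.1 -0.   0. ] tcp [461.5  61.8  86.9] t 12.03
```

View pics/w5.png

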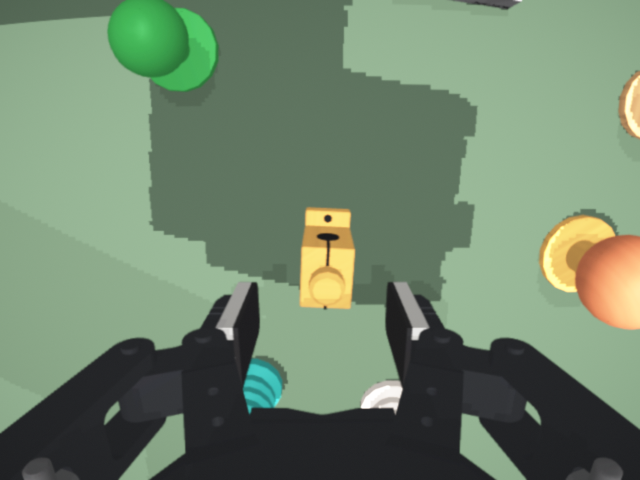

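The clamp at (327,260) is square to the jaws with its length along the pads. Grip it.

>>> send_rows(
  commands=[
    {"fingers": 50,"translation": [0,1,10],"angular": [0,0,0]},
    {"fingers": 50,"translation": [0,0,14],"angular": [0,0,0]},
    {"fingers": 50,"translation": [0,0,14],"angular": [0,0,0]},
    {"fingers": 50,"translation": [0,0,10],"angular": [0,0,0]},
    {"fingers": 50,"translation": [0,0,4],"angular": [0,0,0]},
    {"fingers": 50,"translation": [0,0,0],"angular": [0,0,0]},
    {"fingers": 50,"translation": [0,0,0],"angular": [0,0,0]},
    {"fingers": 50,"translation": [0,0,0],"angular": [0,0,0]},
  ],
)

```text
clock: 12.75
tcp_pos: [0.4634, 0.0617, 0.0358]
orientation: [2.22, 2.222, 0.001]
wrist_force: [0.6, -0.7, -0.2]
gripper_width: 0.586
```

>>> send_rows(
  commands=[
    {"fingers": 10,"translation": [0,0,0],"angular": [0,0,0]},
    {"fingers": 10,"translation": [0,0,0],"angular": [0,0,0]},
    {"fingers": 10,"translation": [0,0,0],"angular": [0,0,0]},
    {"fingers": 10,"translation": [0,0,0],"angular": [0,0,0]},
    {"fingers": 10,"translation": [0,0,0],"angular": [0,0,0]},
    {"fingers": 10,"translation": [0,0,0],"angular": [0,0,0]},
    {"fingers": 10,"translation": [0,0,0],"angular": [0,0,0]},
    {"fingers": 10,"translation": [0,0,0],"angular": [0,0,0]},
  ],
  squeeze=50,
)

```text
clock: 13.42
tcp_pos: [0.4634, 0.0617, 0.036]
orientation: [2.22, 2.221, 0.001]
wrist_force: [-1.5, -0.4, 6.2]
gripper_width: 0.272
```

>>> send_rows(
  commands=[
    {"fingers": 10,"translation": [0,0,-8],"angular": [0,0,0]},
    {"fingers": 10,"translation": [0,0,-16],"angular": [0,0,0]},
    {"fingers": 10,"translation": [0,0,-20],"angular": [0,0,0]},
    {"fingers": 10,"translation": [0,0,-20],"angular": [0,0,0]},
    {"fingers": 10,"translation": [0,0,-20],"angular": [0,0,0]},
    {"fingers": 10,"translation": [0,0,-20],"angular": [0,0,0]},
    {"fingers": 10,"translation": [0,0,-15],"angular": [0,0,0]},
    {"fingers": 10,"translation": [0,0,-10],"angular": [0,0,0]},
    {"fingers": 10,"translation": [0,0,-4],"angular": [0,0,0]},
    {"fingers": 10,"translation": [0,0,0],"angular": [0,0,0]},
  ],
)

```text
clock: 14.25
tcp_pos: [0.4631, 0.0617, 0.1692]
orientation: [2.219, 2.222, 0.002]
wrist_force: [0.5, -0.1, -2.8]
gripper_width: 0.271
```

```bash
python3 nav.py 521 214 170 174
```

```text
tool shift mm [152.2  58.1  -0.7] turn deg [  0.1   0.1 -83.9] tcp [463.1  61.7 169.2] t 14.25
```

>>> send_rows(
  commands=[
    {"fingers": 10,"translation": [12,5,0],"angular": [0,0,0]},
    {"fingers": 10,"translation": [20,7,0],"angular": [0,0,0]},
    {"fingers": 10,"translation": [25,10,0],"angular": [0,0,0]},
    {"fingers": 10,"translation": [25,10,0],"angular": [0,0,0]},
    {"fingers": 10,"translation": [25,10,0],"angular": [0,0,0]},
    {"fingers": 10,"translation": [25,9,0],"angular": [0,0,0]},
    {"fingers": 10,"translation": [20,7,0],"angular": [0,0,0]},
    {"fingers": 10,"translation": [0,0,0],"angular": [0,0,-4]},
    {"fingers": 10,"translation": [0,0,0],"angular": [0,0,-6]},
    {"fingers": 10,"translation": [0,0,0],"angular": [0,0,-7]},
  ],
)

```text
clock: 15.08
tcp_pos: [0.5196, 0.2142, 0.1666]
orientation: [-1.858, -2.53, 0.004]
wrist_force: [-0.6, 0.1, -2.5]
gripper_width: 0.276
```

>>> send_rows(
  commands=[
    {"fingers": 10,"translation": [0,0,0],"angular": [0,0,-7]},
    {"fingers": 10,"translation": [0,0,0],"angular": [0,0,-7]},
    {"fingers": 10,"translation": [0,0,0],"angular": [0,0,-7]},
    {"fingers": 10,"translation": [0,0,0],"angular": [0,0,-7]},
    {"fingers": 10,"translation": [0,0,0],"angular": [0,0,-7]},
    {"fingers": 10,"translation": [0,0,0],"angular": [0,0,-7]},
    {"fingers": 10,"translation": [0,0,0],"angular": [0,0,-7]},
    {"fingers": 10,"translation": [0,0,0],"angular": [0,0,-7]},
    {"fingers": 10,"translation": [0,0,0],"angular": [0,0,-6]},
    {"fingers": 10,"translation": [0,0,0],"angular": [0,0,-5]},
  ],
)

```text
clock: 15.92
tcp_pos: [0.5197, 0.2135, 0.1667]
orientation: [-0.155, -3.134, 0.001]
wrist_force: [0.2, -1.2, -3.7]
gripper_width: 0.277
```

>>> send_rows(
  commands=[
    {"fingers": 10,"translation": [0,0,0],"angular": [0,0,0]},
    {"fingers": 10,"translation": [0,0,0],"angular": [0,0,0]},
  ],
)

```text
clock: 16.08
tcp_pos: [0.52, 0.2136, 0.1671]
orientation: [-0.167, -3.135, 0.001]
wrist_force: [0.0, -0.5, -3.0]
gripper_width: 0.276
```

```bash
python3 nav.py 521 214 40 174; python3 - <<'E'
from h import *
c=capture('wrist');save('w6',c['img'])
E
```

```text
tool shift mm [ -1.2   0.6 127.1] turn deg [-0.  -0.1 -0.1] tcp [520.  213.6 167.1] t 16.08
```

View pics/w6.png

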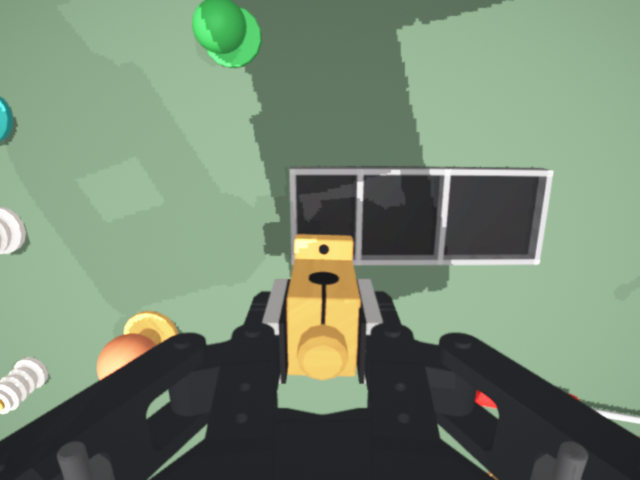

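The clamp is over tray3's narrow pocket and square to it. Lowering.

>>> send_rows(
  commands=[
    {"fingers": 10,"translation": [-1,0,10],"angular": [0,0,0]},
    {"fingers": 10,"translation": [0,0,18],"angular": [0,0,0]},
    {"fingers": 10,"translation": [0,0,20],"angular": [0,0,0]},
    {"fingers": 10,"translation": [0,0,20],"angular": [0,0,0]},
    {"fingers": 10,"translation": [0,0,18],"angular": [0,0,0]},
    {"fingers": 10,"translation": [0,0,14],"angular": [0,0,0]},
    {"fingers": 10,"translation": [0,0,10],"angular": [0,0,0]},
    {"fingers": 10,"translation": [0,0,5],"angular": [0,0,0]},
    {"fingers": 10,"translation": [0,0,0],"angular": [0,0,0]},
    {"fingers": 10,"translation": [0,0,0],"angular": [0,0,0]},
  ],
)

```text
clock: 16.97
tcp_pos: [0.5221, 0.2137, 0.0533]
orientation: [0.164, 3.137, 0.0]
wrist_force: [0.2, -0.1, -3.2]
gripper_width: 0.271
```

```bash
python3 nav.py 521 214 40 174; python3 - <<'E'
from h import *
c=capture('wrist');save('w7',c['img'])
E
```

```text
tool shift mm [ 1.1  0.2 13.3] turn deg [0. 0. 0.] tcp [522.1 213.7  53.3] t 16.97
```

View pics/w7.png

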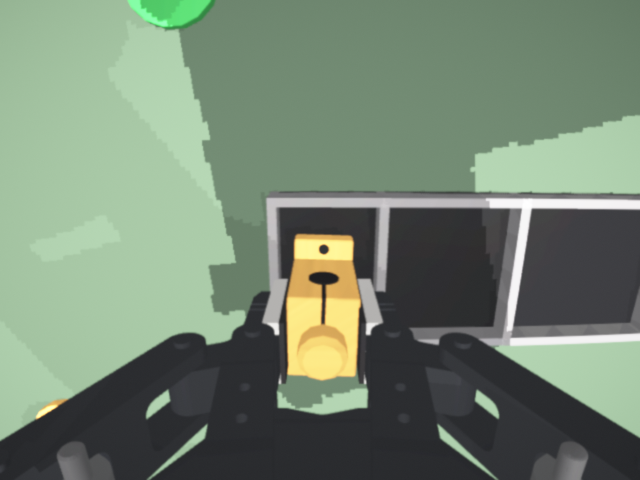

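>>> send_rows(
  commands=[
    {"fingers": 10,"translation": [1,0,5],"angular": [0,0,0]},
    {"fingers": 10,"translation": [0,0,4],"angular": [0,0,0]},
    {"fingers": 10,"translation": [0,0,3],"angular": [0,0,0]},
    {"fingers": 10,"translation": [0,0,1],"angular": [0,0,0]},
    {"fingers": 10,"translation": [0,0,0],"angular": [0,0,0]},
    {"fingers": 10,"translation": [0,0,0],"angular": [0,0,0]},
    {"fingers": 10,"translation": [0,0,0],"angular": [0,0,0]},
  ],
)

```text
clock: 17.6
tcp_pos: [0.521, 0.2138, 0.0404]
orientation: [0.163, 3.137, 0.0]
wrist_force: [-0.2, -0.2, -2.3]
gripper_width: 0.272
```

>>> send_rows(
  commands=[
    {"fingers": 10,"translation": [0,0,1],"angular": [0,0,0]},
    {"fingers": 10,"translation": [0,0,0],"angular": [0,0,0]},
    {"fingers": 10,"translation": [0,0,0],"angular": [0,0,0]},
  ],
)

```text
clock: 17.85
tcp_pos: [0.5211, 0.2138, 0.0401]
orientation: [0.163, 3.137, 0.0]
wrist_force: [-1.5, 0.2, 4.7]
gripper_width: 0.276
```

>>> send_rows(
  commands=[
    {"fingers": 38,"translation": [0,0,0],"angular": [0,0,0]},
    {"fingers": 38,"translation": [0,0,0],"angular": [0,0,0]},
    {"fingers": 38,"translation": [0,0,0],"angular": [0,0,0]},
    {"fingers": 38,"translation": [0,0,0],"angular": [0,0,0]},
    {"fingers": 38,"translation": [0,0,-10],"angular": [0,0,0]},
    {"fingers": 38,"translation": [0,0,-20],"angular": [0,0,0]},
    {"fingers": 38,"translation": [0,0,-30],"angular": [0,0,0]},
    {"fingers": 38,"translation": [0,0,-30],"angular": [0,0,0]},
    {"fingers": 38,"translation": [0,0,-25],"angular": [0,0,0]},
    {"fingers": 38,"translation": [0,0,-15],"angular": [0,0,0]},
  ],
)

```text
clock: 18.68
tcp_pos: [0.5221, 0.2141, 0.1729]
orientation: [0.163, 3.133, 0.002]
wrist_force: [0.7, -0.5, 0.5]
gripper_width: 0.444
```

>>> send_rows(
  commands=[
    {"fingers": 64,"translation": [0,0,0],"angular": [0,0,7]},
    {"fingers": 64,"translation": [0,0,0],"angular": [0,0,7]},
    {"fingers": 64,"translation": [0,0,0],"angular": [0,0,7]},
    {"fingers": 64,"translation": [0,0,0],"angular": [0,0,7]},
    {"fingers": 64,"translation": [0,0,0],"angular": [0,0,7]},
    {"fingers": 64,"translation": [0,0,0],"angular": [0,0,7]},
    {"fingers": 64,"translation": [0,0,0],"angular": [0,0,7]},
    {"fingers": 64,"translation": [0,0,0],"angular": [0,0,7]},
    {"fingers": 64,"translation": [0,0,0],"angular": [0,0,7]},
    {"fingers": 64,"translation": [0,0,0],"angular": [0,0,7]},
  ],
)

```text
clock: 19.52
tcp_pos: [0.5208, 0.2137, 0.17]
orientation: [1.941, 2.47, 0.001]
wrist_force: [0.1, 0.1, 0.1]
gripper_width: 0.749
```

>>> send_rows(
  commands=[
    {"fingers": 64,"translation": [0,0,0],"angular": [0,0,7]},
    {"fingers": 64,"translation": [0,0,0],"angular": [0,0,7]},
    {"fingers": 64,"translation": [0,0,0],"angular": [0,0,0]},
  ],
)

```text
clock: 19.77
tcp_pos: [0.5208, 0.2138, 0.1699]
orientation: [2.223, 2.22, 0.001]
wrist_force: [0.3, -0.2, -0.4]
gripper_width: 0.752
```

```bash
python3 nav.py 610 57 170 90; python3 - <<'E'
from h import *
c=capture('side');save('s2',c['img'])
E
```

```text
tool shift mm [-1.566e+02  8.940e+01 -1.000e-01] turn deg [ 0.  -0.  -0.1] tcp [520.8 213.8 169.9] t 19.77
```

View pics/s2.png

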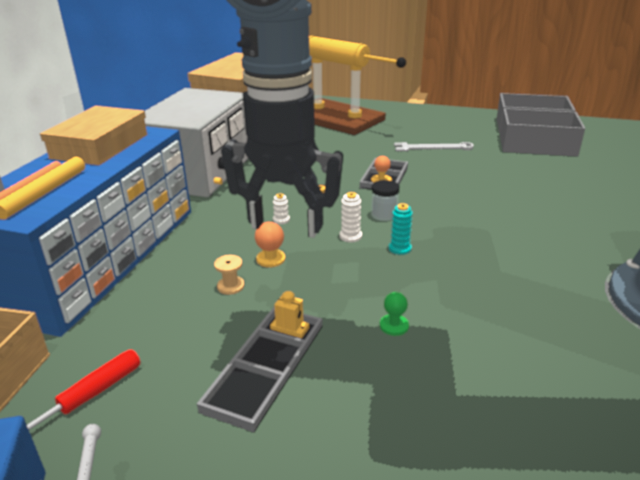

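The clamp stands in the narrow pocket. Next is the large ball.

>>> send_rows(
  commands=[
    {"fingers": 64,"translation": [-12,7,0],"angular": [0,0,0]},
    {"fingers": 64,"translation": [-20,12,0],"angular": [0,0,0]},
    {"fingers": 64,"translation": [-25,14,0],"angular": [0,0,0]},
    {"fingers": 64,"translation": [-25,14,0],"angular": [0,0,0]},
    {"fingers": 64,"translation": [-25,14,0],"angular": [0,0,0]},
    {"fingers": 64,"translation": [-25,14,0],"angular": [0,0,0]},
    {"fingers": 64,"translation": [-15,9,0],"angular": [0,0,0]},
    {"fingers": 64,"translation": [-10,5,0],"angular": [0,0,0]},
    {"fingers": 64,"translation": [0,0,15],"angular": [0,0,0]},
    {"fingers": 64,"translation": [0,0,20],"angular": [0,0,0]},
  ],
)

```text
clock: 20.65
tcp_pos: [0.6118, 0.0558, 0.1358]
orientation: [2.218, 2.22, 0.005]
wrist_force: [-0.5, 0.8, -0.1]
gripper_width: 0.751
```

>>> send_rows(
  commands=[
    {"fingers": 64,"translation": [0,0,20],"angular": [0,0,0]},
    {"fingers": 64,"translation": [0,0,10],"angular": [0,0,0]},
    {"fingers": 64,"translation": [0,0,0],"angular": [0,0,0]},
    {"fingers": 64,"translation": [0,0,0],"angular": [0,0,0]},
    {"fingers": 64,"translation": [0,0,0],"angular": [0,0,0]},
  ],
)

```text
clock: 21.07
tcp_pos: [0.6107, 0.0571, 0.1052]
orientation: [2.219, 2.222, 0.002]
wrist_force: [0.3, -1.0, -0.6]
gripper_width: 0.757
```

```bash
python3 nav.py 610 57 41 90; python3 - <<'E'
from h import *
c=capture('wrist');save('w8',c['img'])
E
```

```text
tool shift mm [-0.1 -0.8 64.2] turn deg [0.1 0.  0.1] tcp [610.7  57.1 105.2] t 21.07
```

View pics/w8.png

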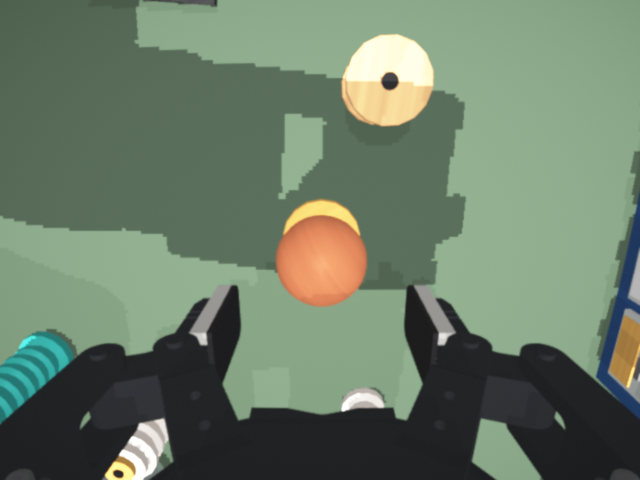

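The large ball at (321,260) is centred between the fingers, and the bobbin at (388,82) is clear. Descend and grip.

>>> send_rows(
  commands=[
    {"fingers": 64,"translation": [0,-1,10],"angular": [0,0,0]},
    {"fingers": 64,"translation": [0,0,16],"angular": [0,0,0]},
    {"fingers": 64,"translation": [0,0,18],"angular": [0,0,0]},
    {"fingers": 64,"translation": [0,0,14],"angular": [0,0,0]},
    {"fingers": 64,"translation": [0,0,6],"angular": [0,0,0]},
    {"fingers": 64,"translation": [0,0,0],"angular": [0,0,0]},
    {"fingers": 64,"translation": [0,0,0],"angular": [0,0,0]},
    {"fingers": 64,"translation": [0,0,0],"angular": [0,0,0]},
  ],
)

```text
clock: 21.78
tcp_pos: [0.6098, 0.0568, 0.0412]
orientation: [2.219, 2.221, 0.002]
wrist_force: [0.3, 0.5, -0.1]
gripper_width: 0.753
```

>>> send_rows(
  commands=[
    {"fingers": 30,"translation": [0,0,0],"angular": [0,0,0]},
    {"fingers": 30,"translation": [0,0,0],"angular": [0,0,0]},
    {"fingers": 30,"translation": [0,0,0],"angular": [0,0,0]},
    {"fingers": 30,"translation": [0,0,0],"angular": [0,0,0]},
    {"fingers": 30,"translation": [0,0,0],"angular": [0,0,0]},
    {"fingers": 30,"translation": [0,0,0],"angular": [0,0,0]},
    {"fingers": 30,"translation": [0,0,0],"angular": [0,0,0]},
  ],
)

```text
clock: 22.37
tcp_pos: [0.61, 0.0567, 0.0417]
orientation: [2.219, 2.221, 0.003]
wrist_force: [0.8, 0.5, 6.5]
gripper_width: 0.511
```

>>> send_rows(
  commands=[
    {"fingers": 30,"translation": [0,0,-8],"angular": [0,0,0]},
    {"fingers": 30,"translation": [0,0,-16],"angular": [0,0,0]},
    {"fingers": 30,"translation": [0,0,-20],"angular": [0,0,0]},
    {"fingers": 30,"translation": [0,0,-20],"angular": [0,0,0]},
    {"fingers": 30,"translation": [0,0,-20],"angular": [0,0,0]},
    {"fingers": 30,"translation": [0,0,-20],"angular": [0,0,0]},
    {"fingers": 30,"translation": [0,0,-20],"angular": [0,0,0]},
    {"fingers": 30,"translation": [0,0,-10],"angular": [0,0,0]},
    {"fingers": 30,"translation": [0,0,-4],"angular": [0,0,0]},
    {"fingers": 30,"translation": [0,0,0],"angular": [0,0,0]},
  ],
)

```text
clock: 23.2
tcp_pos: [0.6092, 0.0568, 0.1791]
orientation: [2.22, 2.222, 0.001]
wrist_force: [-0.1, -1.2, -1.1]
gripper_width: 0.511
```

```bash
python3 nav.py 534 338 170 90;  python3 - <<'E'
from h import *
c=capture('wrist');save('w9',c['img'])
E
```

```text
tool shift mm [281.3 -74.9   8.9] turn deg [0.1 0.  0. ] tcp [609.2  56.8 179.1] t 23.2
```

View pics/w9.png

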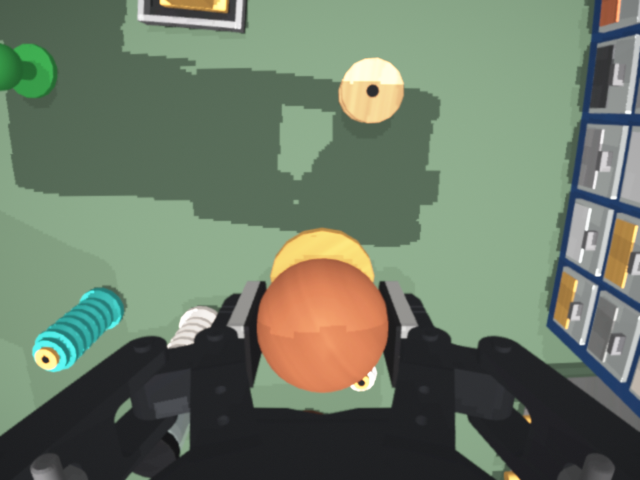

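>>> send_rows(
  commands=[
    {"fingers": 30,"translation": [15,-4,0],"angular": [0,0,0]},
    {"fingers": 30,"translation": [28,-7,0],"angular": [0,0,0]},
    {"fingers": 30,"translation": [34,-9,0],"angular": [0,0,0]},
    {"fingers": 30,"translation": [34,-9,0],"angular": [0,0,0]},
    {"fingers": 30,"translation": [34,-9,0],"angular": [0,0,0]},
    {"fingers": 30,"translation": [34,-9,0],"angular": [0,0,0]},
    {"fingers": 30,"translation": [34,-9,0],"angular": [0,0,0]},
    {"fingers": 30,"translation": [34,-9,0],"angular": [0,0,0]},
    {"fingers": 30,"translation": [22,-6,0],"angular": [0,0,0]},
    {"fingers": 30,"translation": [12,-4,0],"angular": [0,0,0]},
  ],
)

```text
clock: 24.08
tcp_pos: [0.531, 0.3411, 0.1765]
orientation: [-2.215, -2.225, 0.004]
wrist_force: [-0.5, -0.2, -0.4]
gripper_width: 0.515
```

>>> send_rows(
  commands=[
    {"fingers": 30,"translation": [0,0,12],"angular": [0,0,0]},
    {"fingers": 30,"translation": [0,0,18],"angular": [0,0,0]},
    {"fingers": 30,"translation": [0,0,20],"angular": [0,0,0]},
    {"fingers": 30,"translation": [0,0,18],"angular": [0,0,0]},
    {"fingers": 30,"translation": [0,0,12],"angular": [0,0,0]},
    {"fingers": 30,"translation": [0,0,0],"angular": [0,0,0]},
    {"fingers": 30,"translation": [0,0,0],"angular": [0,0,0]},
    {"fingers": 30,"translation": [0,0,0],"angular": [0,0,0]},
  ],
)

```text
clock: 24.75
tcp_pos: [0.5346, 0.3373, 0.0987]
orientation: [2.221, 2.221, 0.001]
wrist_force: [0.5, 1.1, -1.0]
gripper_width: 0.513
```

```bash
python3 nav.py 534 338 46 90;  python3 - <<'E'
from h import *
c=capture('wrist');save('w10',c['img'])
E
```

```text
tool shift mm [ 0.7 -0.6 52.7] turn deg [ 0.1 -0.  -0. ] tcp [534.6 337.3  98.7] t 24.75
```

View pics/w10.png

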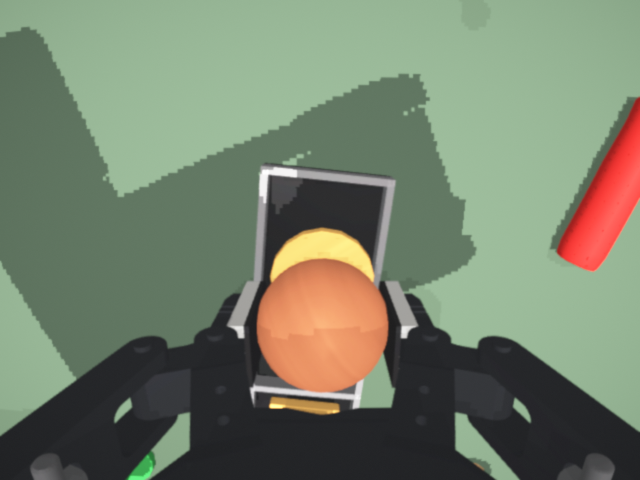

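>>> send_rows(
  commands=[
    {"fingers": 30,"translation": [0,0,10],"angular": [0,0,0]},
    {"fingers": 30,"translation": [0,0,14],"angular": [0,0,0]},
    {"fingers": 30,"translation": [0,0,12],"angular": [0,0,0]},
    {"fingers": 30,"translation": [0,0,8],"angular": [0,0,0]},
    {"fingers": 30,"translation": [0,0,5],"angular": [0,0,0]},
    {"fingers": 30,"translation": [0,0,2],"angular": [0,0,0]},
    {"fingers": 30,"translation": [0,0,0],"angular": [0,0,0]},
    {"fingers": 30,"translation": [0,0,1],"angular": [0,0,0]},
    {"fingers": 30,"translation": [0,0,0],"angular": [0,0,0]},
    {"fingers": 30,"translation": [0,0,0],"angular": [0,0,0]},
  ],
)

```text
clock: 25.63
tcp_pos: [0.5341, 0.3379, 0.0468]
orientation: [2.22, 2.222, 0.002]
wrist_force: [0.2, 0.4, -1.6]
gripper_width: 0.515
```

>>> send_rows(
  commands=[
    {"fingers": 30,"translation": [0,0,1],"angular": [0,0,0]},
    {"fingers": 30,"translation": [0,0,1],"angular": [0,0,0]},
    {"fingers": 30,"translation": [0,0,0],"angular": [0,0,0]},
    {"fingers": 30,"translation": [0,0,0],"angular": [0,0,0]},
  ],
)

```text
clock: 25.97
tcp_pos: [0.5342, 0.338, 0.0457]
orientation: [2.22, 2.222, 0.002]
wrist_force: [-1.0, -1.3, 5.1]
gripper_width: 0.512
```

Contact. Release, rise and go to the tall insulator.

>>> send_rows(
  commands=[
    {"fingers": 60,"translation": [0,0,0],"angular": [0,0,0]},
    {"fingers": 60,"translation": [0,0,0],"angular": [0,0,0]},
    {"fingers": 60,"translation": [0,0,0],"angular": [0,0,0]},
    {"fingers": 60,"translation": [0,0,0],"angular": [0,0,0]},
    {"fingers": 60,"translation": [0,0,-10],"angular": [0,0,0]},
    {"fingers": 60,"translation": [0,0,-20],"angular": [0,0,0]},
    {"fingers": 60,"translation": [0,0,-30],"angular": [0,0,0]},
    {"fingers": 60,"translation": [0,0,-30],"angular": [0,0,0]},
    {"fingers": 60,"translation": [0,0,-25],"angular": [0,0,0]},
    {"fingers": 60,"translation": [0,0,-15],"angular": [0,0,0]},
  ],
)

```text
clock: 26.8
tcp_pos: [0.5351, 0.3384, 0.1783]
orientation: [2.219, 2.221, 0.008]
wrist_force: [-0.0, 0.8, 0.1]
gripper_width: 0.705
```

```bash
python3 nav.py 505 -47 170 90;  python3 - <<'E'
from h import *
c=capture('side');save('s3',c['img'])
E
```

```text
tool shift mm [-385.4  -30.5    7.4] turn deg [ 0.3 -0.1  0.1] tcp [535.1 338.4 178.3] t 26.8
```

View pics/s3.png

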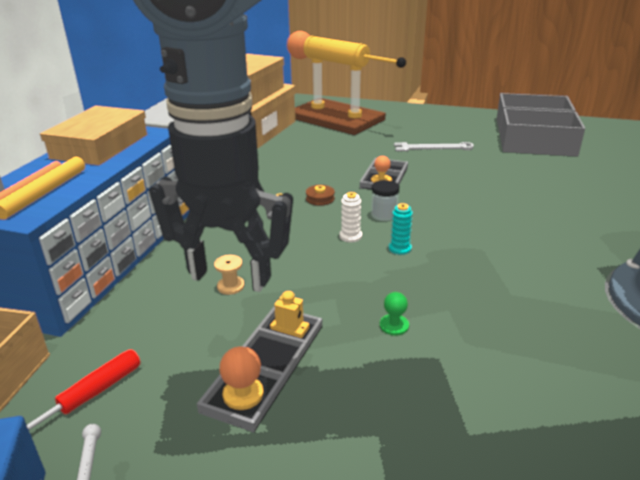

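The large ball stands in its pocket. Next is the tall insulator, the white one.

>>> send_rows(
  commands=[
    {"fingers": 60,"translation": [-18,-1,0],"angular": [0,0,0]},
    {"fingers": 60,"translation": [-33,-3,0],"angular": [0,0,0]},
    {"fingers": 60,"translation": [-38,-3,0],"angular": [0,0,0]},
    {"fingers": 60,"translation": [-38,-3,0],"angular": [0,0,0]},
    {"fingers": 60,"translation": [-38,-3,0],"angular": [0,0,0]},
    {"fingers": 60,"translation": [-38,-3,0],"angular": [0,0,0]},
    {"fingers": 60,"translation": [-38,-3,0],"angular": [0,0,0]},
    {"fingers": 60,"translation": [-38,-3,0],"angular": [0,0,0]},
    {"fingers": 60,"translation": [-38,-3,0],"angular": [0,0,0]},
    {"fingers": 60,"translation": [-33,-3,0],"angular": [0,0,0]},
  ],
)

```text
clock: 27.68
tcp_pos: [0.5054, -0.0144, 0.1741]
orientation: [-2.221, -2.222, 0.001]
wrist_force: [0.2, -0.2, -0.1]
gripper_width: 0.702
```

>>> send_rows(
  commands=[
    {"fingers": 60,"translation": [-23,-2,0],"angular": [0,0,0]},
    {"fingers": 60,"translation": [-12,0,0],"angular": [0,0,0]},
    {"fingers": 60,"translation": [0,0,12],"angular": [0,0,0]},
    {"fingers": 60,"translation": [0,0,18],"angular": [0,0,0]},
    {"fingers": 60,"translation": [0,0,12],"angular": [0,0,0]},
    {"fingers": 60,"translation": [0,0,0],"angular": [0,0,0]},
    {"fingers": 60,"translation": [0,0,0],"angular": [0,0,0]},
    {"fingers": 60,"translation": [0,0,0],"angular": [0,0,0]},
  ],
)

```text
clock: 28.35
tcp_pos: [0.5045, -0.0469, 0.1327]
orientation: [2.219, 2.223, 0.001]
wrist_force: [0.2, -0.2, -0.7]
gripper_width: 0.699
```

```bash
python3 nav.py 505 -47 46 90;  python3 - <<'E'
from h import *
c=capture('wrist');save('w11',c['img'])
E
```

```text
tool shift mm [-0.1  0.5 86.7] turn deg [0.  0.  0.1] tcp [504.5 -46.9 132.7] t 28.35
```

View pics/w11.png

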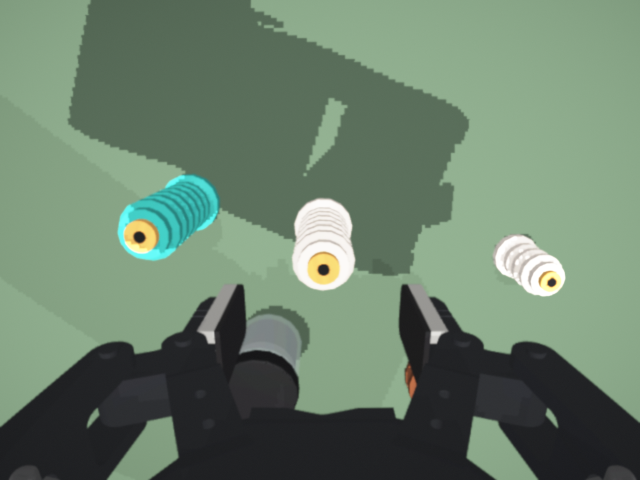

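The white tall insulator at (322,255) is centred, and the turquoise one at (165,220) and the jar are clear of the fingers.

>>> send_rows(
  commands=[
    {"fingers": 60,"translation": [0,0,10],"angular": [0,0,0]},
    {"fingers": 60,"translation": [0,0,16],"angular": [0,0,0]},
    {"fingers": 60,"translation": [0,0,18],"angular": [0,0,0]},
    {"fingers": 60,"translation": [0,0,18],"angular": [0,0,0]},
    {"fingers": 60,"translation": [0,0,16],"angular": [0,0,0]},
    {"fingers": 60,"translation": [0,0,8],"angular": [0,0,0]},
    {"fingers": 60,"translation": [0,0,0],"angular": [0,0,0]},
    {"fingers": 60,"translation": [0,0,0],"angular": [0,0,0]},
    {"fingers": 60,"translation": [0,0,0],"angular": [0,0,0]},
  ],
)

```text
clock: 29.15
tcp_pos: [0.5046, -0.0474, 0.047]
orientation: [2.22, 2.222, 0.001]
wrist_force: [0.2, 0.1, 0.4]
gripper_width: 0.703
```

>>> send_rows(
  commands=[
    {"fingers": 20,"translation": [0,0,0],"angular": [0,0,0]},
    {"fingers": 20,"translation": [0,0,0],"angular": [0,0,0]},
    {"fingers": 20,"translation": [0,0,0],"angular": [0,0,0]},
    {"fingers": 20,"translation": [0,0,0],"angular": [0,0,0]},
    {"fingers": 20,"translation": [0,0,0],"angular": [0,0,0]},
    {"fingers": 20,"translation": [0,0,0],"angular": [0,0,0]},
    {"fingers": 20,"translation": [0,0,0],"angular": [0,0,0]},
    {"fingers": 20,"translation": [0,0,0],"angular": [0,0,0]},
  ],
)

```text
clock: 29.82
tcp_pos: [0.5047, -0.0474, 0.0472]
orientation: [2.219, 2.221, 0.001]
wrist_force: [-1.2, 0.4, 6.6]
gripper_width: 0.365
```

>>> send_rows(
  commands=[
    {"fingers": 20,"translation": [0,0,-8],"angular": [0,0,0]},
    {"fingers": 20,"translation": [0,0,-16],"angular": [0,0,0]},
    {"fingers": 20,"translation": [0,0,-20],"angular": [0,0,0]},
    {"fingers": 20,"translation": [0,0,-20],"angular": [0,0,0]},
    {"fingers": 20,"translation": [0,0,-20],"angular": [0,0,0]},
    {"fingers": 20,"translation": [0,0,-20],"angular": [0,0,0]},
    {"fingers": 20,"translation": [0,0,-20],"angular": [0,0,0]},
    {"fingers": 20,"translation": [0,0,-10],"angular": [0,0,0]},
    {"fingers": 20,"translation": [0,0,-4],"angular": [0,0,0]},
    {"fingers": 20,"translation": [0,0,0],"angular": [0,0,0]},
  ],
)

```text
clock: 30.65
tcp_pos: [0.5043, -0.0473, 0.1851]
orientation: [2.219, 2.221, 0.001]
wrist_force: [-0.4, -0.4, -0.7]
gripper_width: 0.366
```

```bash
python3 nav.py 527 269 184 90
```

```text
tool shift mm [316.3  23.    0.9] turn deg [0.1 0.  0. ] tcp [504.3 -47.3 185.1] t 30.65
```

>>> send_rows(
  commands=[
    {"fingers": 20,"translation": [15,1,0],"angular": [0,0,0]},
    {"fingers": 20,"translation": [28,2,0],"angular": [0,0,0]},
    {"fingers": 20,"translation": [35,3,0],"angular": [0,0,0]},
    {"fingers": 20,"translation": [35,3,0],"angular": [0,0,0]},
    {"fingers": 20,"translation": [35,3,0],"angular": [0,0,0]},
    {"fingers": 20,"translation": [35,3,0],"angular": [0,0,0]},
    {"fingers": 20,"translation": [35,3,0],"angular": [0,0,0]},
    {"fingers": 20,"translation": [35,2,0],"angular": [0,0,0]},
    {"fingers": 20,"translation": [35,2,0],"angular": [0,0,0]},
    {"fingers": 20,"translation": [28,1,0],"angular": [0,0,0]},
  ],
)

```text
clock: 31.48
tcp_pos: [0.5258, 0.2711, 0.1824]
orientation: [-2.218, -2.222, 0.004]
wrist_force: [0.0, 0.4, -1.0]
gripper_width: 0.367
```

>>> send_rows(
  commands=[
    {"fingers": 20,"translation": [0,0,0],"angular": [0,0,0]},
    {"fingers": 20,"translation": [0,0,12],"angular": [0,0,0]},
    {"fingers": 20,"translation": [0,0,18],"angular": [0,0,0]},
    {"fingers": 20,"translation": [0,0,20],"angular": [0,0,0]},
    {"fingers": 20,"translation": [0,0,18],"angular": [0,0,0]},
    {"fingers": 20,"translation": [0,0,12],"angular": [0,0,0]},
    {"fingers": 20,"translation": [0,0,0],"angular": [0,0,0]},
    {"fingers": 20,"translation": [0,0,0],"angular": [0,0,0]},
    {"fingers": 20,"translation": [0,0,0],"angular": [0,0,0]},
  ],
)

```text
clock: 32.23
tcp_pos: [0.5273, 0.2686, 0.1046]
orientation: [2.221, 2.222, 0.001]
wrist_force: [0.6, -0.0, -0.5]
gripper_width: 0.363
```

```bash
python3 nav.py 527 269 51 90;  python3 - <<'E'
from h import *
c=capture('wrist');save('w12',c['img'])
E
```

```text
tool shift mm [ 0.4 -0.4 53.6] turn deg [ 0. -0.  0.] tcp [527.3 268.6 104.6] t 32.23
```

View pics/w12.png

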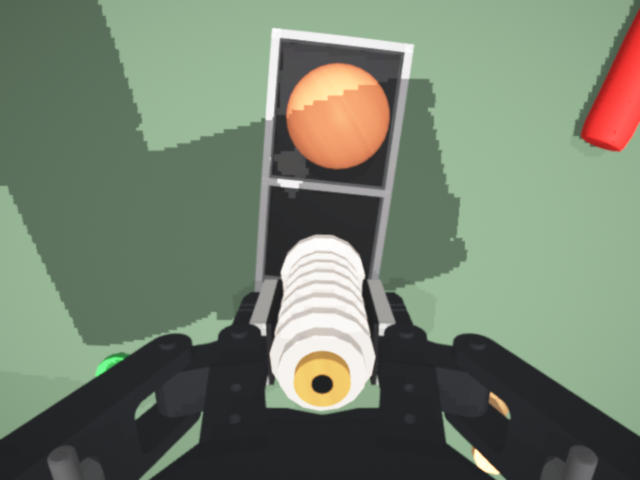

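>>> send_rows(
  commands=[
    {"fingers": 20,"translation": [0,0,10],"angular": [0,0,0]},
    {"fingers": 20,"translation": [0,0,14],"angular": [0,0,0]},
    {"fingers": 20,"translation": [0,0,12],"angular": [0,0,0]},
    {"fingers": 20,"translation": [0,0,8],"angular": [0,0,0]},
    {"fingers": 20,"translation": [0,0,5],"angular": [0,0,0]},
    {"fingers": 20,"translation": [0,0,3],"angular": [0,0,0]},
    {"fingers": 20,"translation": [0,0,1],"angular": [0,0,0]},
    {"fingers": 20,"translation": [0,0,0],"angular": [0,0,0]},
    {"fingers": 20,"translation": [0,0,1],"angular": [0,0,0]},
    {"fingers": 20,"translation": [0,0,0],"angular": [0,0,0]},
  ],
)

```text
clock: 33.12
tcp_pos: [0.5272, 0.2689, 0.0513]
orientation: [2.22, 2.222, 0.002]
wrist_force: [-2.1, 0.3, 3.4]
gripper_width: 0.361
```

>>> send_rows(
  commands=[
    {"fingers": 20,"translation": [0,0,0],"angular": [0,0,0]},
    {"fingers": 20,"translation": [0,0,0],"angular": [0,0,0]},
  ],
)

```text
clock: 33.28
tcp_pos: [0.5272, 0.2689, 0.0513]
orientation: [2.22, 2.222, 0.002]
wrist_force: [-0.5, -0.7, 6.6]
gripper_width: 0.361
```

Contact. Release, rise and check.

>>> send_rows(
  commands=[
    {"fingers": 48,"translation": [0,0,0],"angular": [0,0,0]},
    {"fingers": 48,"translation": [0,0,0],"angular": [0,0,0]},
    {"fingers": 48,"translation": [0,0,0],"angular": [0,0,0]},
    {"fingers": 48,"translation": [0,0,0],"angular": [0,0,0]},
    {"fingers": 48,"translation": [0,0,-10],"angular": [0,0,0]},
    {"fingers": 48,"translation": [0,0,-20],"angular": [0,0,0]},
    {"fingers": 48,"translation": [0,0,-30],"angular": [0,0,0]},
    {"fingers": 48,"translation": [0,0,-30],"angular": [0,0,0]},
    {"fingers": 48,"translation": [0,0,-25],"angular": [0,0,0]},
    {"fingers": 48,"translation": [0,0,-15],"angular": [0,0,0]},
  ],
)

```text
clock: 34.12
tcp_pos: [0.5281, 0.2692, 0.1841]
orientation: [2.219, 2.221, 0.007]
wrist_force: [-0.4, -1.2, -0.6]
gripper_width: 0.56
```

```bash
python3 nav.py 639 -69 170 90;  python3 - <<'E'
from h import *
c=capture('side');save('s4',c['img'])
E
```

```text
tool shift mm [-338.3  110.5   14.1] turn deg [ 0.3 -0.1  0.1] tcp [528.1 269.2 184.1] t 34.12
```

View pics/s4.png

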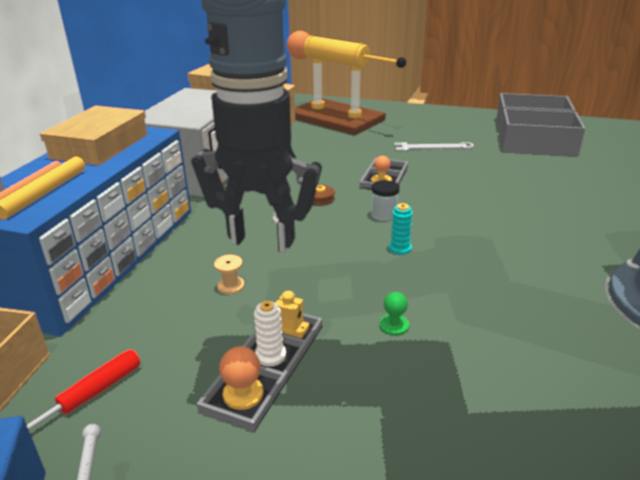

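Tray3 is complete and all three parts stand upright. Last is the short insulator.

>>> send_rows(
  commands=[
    {"fingers": 52,"translation": [-15,5,0],"angular": [0,0,0]},
    {"fingers": 52,"translation": [-30,10,0],"angular": [0,0,0]},
    {"fingers": 52,"translation": [-36,12,0],"angular": [0,0,0]},
    {"fingers": 52,"translation": [-36,12,0],"angular": [0,0,0]},
    {"fingers": 52,"translation": [-36,12,0],"angular": [0,0,0]},
    {"fingers": 52,"translation": [-36,12,0],"angular": [0,0,0]},
    {"fingers": 52,"translation": [-36,12,0],"angular": [0,0,0]},
    {"fingers": 52,"translation": [-36,12,0],"angular": [0,0,0]},
    {"fingers": 52,"translation": [-36,12,0],"angular": [0,0,0]},
    {"fingers": 52,"translation": [-26,8,0],"angular": [0,0,0]},
  ],
)

```text
clock: 35.0
tcp_pos: [0.6349, -0.0576, 0.1802]
orientation: [2.222, 2.219, -0.0]
wrist_force: [-1.3, -0.0, 0.5]
gripper_width: 0.607
```

>>> send_rows(
  commands=[
    {"fingers": 52,"translation": [-15,4,0],"angular": [0,0,0]},
    {"fingers": 52,"translation": [0,0,12],"angular": [0,0,0]},
    {"fingers": 52,"translation": [0,0,20],"angular": [0,0,0]},
    {"fingers": 52,"translation": [0,0,20],"angular": [0,0,0]},
    {"fingers": 52,"translation": [0,0,18],"angular": [0,0,0]},
    {"fingers": 52,"translation": [0,0,10],"angular": [0,0,0]},
    {"fingers": 52,"translation": [0,0,0],"angular": [0,0,0]},
    {"fingers": 52,"translation": [0,0,0],"angular": [0,0,0]},
    {"fingers": 52,"translation": [0,0,0],"angular": [0,0,0]},
  ],
)

```text
clock: 35.75
tcp_pos: [0.6386, -0.0685, 0.101]
orientation: [2.219, 2.223, 0.001]
wrist_force: [0.1, -0.8, -0.4]
gripper_width: 0.607
```

```bash
python3 nav.py 639 -69 32 90;  python3 - <<'E'
from h import *
c=capture('wrist');save('w13',c['img'])
E
```

```text
tool shift mm [-0.5  0.3 69. ] turn deg [0.1 0.  0.1] tcp [638.6 -68.5 101. ] t 35.75
```

View pics/w13.png

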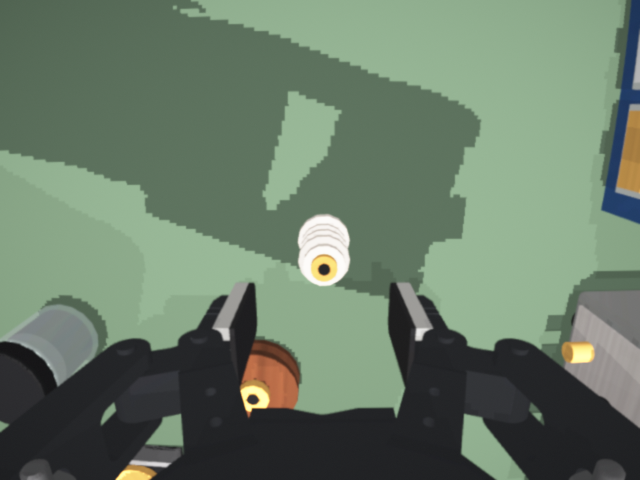

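The short insulator at (324,250) is centred, and the pulley at (265,380) is well clear.

>>> send_rows(
  commands=[
    {"fingers": 52,"translation": [0,0,10],"angular": [0,0,0]},
    {"fingers": 52,"translation": [0,0,16],"angular": [0,0,0]},
    {"fingers": 52,"translation": [0,0,18],"angular": [0,0,0]},
    {"fingers": 52,"translation": [0,0,16],"angular": [0,0,0]},
    {"fingers": 52,"translation": [0,0,8],"angular": [0,0,0]},
    {"fingers": 52,"translation": [0,0,0],"angular": [0,0,0]},
    {"fingers": 52,"translation": [0,0,0],"angular": [0,0,0]},
    {"fingers": 52,"translation": [0,0,0],"angular": [0,0,0]},
  ],
)

```text
clock: 36.47
tcp_pos: [0.6389, -0.0694, 0.0332]
orientation: [2.219, 2.221, 0.002]
wrist_force: [-1.5, -0.3, 0.5]
gripper_width: 0.607
```

>>> send_rows(
  commands=[
    {"fingers": 14,"translation": [0,0,0],"angular": [0,0,0]},
    {"fingers": 14,"translation": [0,0,0],"angular": [0,0,0]},
    {"fingers": 14,"translation": [0,0,0],"angular": [0,0,0]},
    {"fingers": 14,"translation": [0,0,0],"angular": [0,0,0]},
    {"fingers": 14,"translation": [0,0,0],"angular": [0,0,0]},
    {"fingers": 14,"translation": [0,0,0],"angular": [0,0,0]},
    {"fingers": 14,"translation": [0,0,0],"angular": [0,0,0]},
    {"fingers": 14,"translation": [0,0,0],"angular": [0,0,0]},
  ],
)

```text
clock: 37.13
tcp_pos: [0.6389, -0.0694, 0.0335]
orientation: [2.219, 2.221, 0.002]
wrist_force: [-0.7, -0.0, 5.8]
gripper_width: 0.294
```

>>> send_rows(
  commands=[
    {"fingers": 14,"translation": [0,0,-8],"angular": [0,0,0]},
    {"fingers": 14,"translation": [0,0,-16],"angular": [0,0,0]},
    {"fingers": 14,"translation": [0,0,-20],"angular": [0,0,0]},
    {"fingers": 14,"translation": [0,0,-20],"angular": [0,0,0]},
    {"fingers": 14,"translation": [0,0,-20],"angular": [0,0,0]},
    {"fingers": 14,"translation": [0,0,-20],"angular": [0,0,0]},
    {"fingers": 14,"translation": [0,0,-20],"angular": [0,0,0]},
    {"fingers": 14,"translation": [0,0,-10],"angular": [0,0,0]},
    {"fingers": 14,"translation": [0,0,-4],"angular": [0,0,0]},
    {"fingers": 14,"translation": [0,0,0],"angular": [0,0,0]},
  ],
)

```text
clock: 37.97
tcp_pos: [0.6383, -0.0692, 0.1711]
orientation: [2.22, 2.222, 0.001]
wrist_force: [-0.0, 0.5, -0.1]
gripper_width: 0.287
```

```bash
python3 nav.py 496 -329 170 90
```

```text
tool shift mm [-259.7 -142.5    1. ] turn deg [0.1 0.  0. ] tcp [638.3 -69.2 171.1] t 37.97
```

>>> send_rows(
  commands=[
    {"fingers": 14,"translation": [-12,-6,0],"angular": [0,0,0]},
    {"fingers": 14,"translation": [-24,-13,0],"angular": [0,0,0]},
    {"fingers": 14,"translation": [-31,-17,0],"angular": [0,0,0]},
    {"fingers": 14,"translation": [-31,-17,0],"angular": [0,0,0]},
    {"fingers": 14,"translation": [-31,-17,0],"angular": [0,0,0]},
    {"fingers": 14,"translation": [-31,-17,0],"angular": [0,0,0]},
    {"fingers": 14,"translation": [-31,-17,0],"angular": [0,0,0]},
    {"fingers": 14,"translation": [-31,-17,0],"angular": [0,0,0]},
    {"fingers": 14,"translation": [-24,-14,0],"angular": [0,0,0]},
    {"fingers": 14,"translation": [-14,-7,0],"angular": [0,0,0]},
  ],
)

```text
clock: 38.8
tcp_pos: [0.4929, -0.3323, 0.1685]
orientation: [-2.222, -2.217, 0.002]
wrist_force: [0.0, -0.0, -0.6]
gripper_width: 0.287
```

>>> send_rows(
  commands=[
    {"fingers": 14,"translation": [0,0,0],"angular": [0,0,0]},
    {"fingers": 14,"translation": [0,0,12],"angular": [0,0,0]},
    {"fingers": 14,"translation": [0,0,20],"angular": [0,0,0]},
    {"fingers": 14,"translation": [0,0,20],"angular": [0,0,0]},
    {"fingers": 14,"translation": [0,0,18],"angular": [0,0,0]},
    {"fingers": 14,"translation": [0,0,10],"angular": [0,0,0]},
    {"fingers": 14,"translation": [0,0,0],"angular": [0,0,0]},
    {"fingers": 14,"translation": [0,0,0],"angular": [0,0,0]},
    {"fingers": 14,"translation": [0,0,0],"angular": [0,0,0]},
  ],
)

```text
clock: 39.55
tcp_pos: [0.4967, -0.3295, 0.0908]
orientation: [2.22, 2.222, 0.0]
wrist_force: [-0.2, 0.4, 0.1]
gripper_width: 0.29
```

```bash
python3 nav.py 496 -329 37.5 90;  python3 - <<'E'
from h import *
c=capture('wrist');save('w14',c['img'])
E
```

```text
tool shift mm [ 0.5 -0.7 53.3] turn deg [0.  0.  0.1] tcp [ 496.7 -329.5   90.8] t 39.55
```

View pics/w14.png

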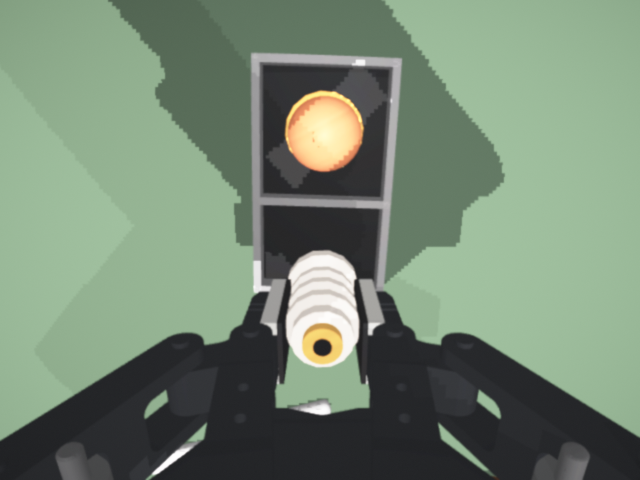

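>>> send_rows(
  commands=[
    {"fingers": 14,"translation": [0,0,10],"angular": [0,0,0]},
    {"fingers": 14,"translation": [0,0,14],"angular": [0,0,0]},
    {"fingers": 14,"translation": [0,0,12],"angular": [0,0,0]},
    {"fingers": 14,"translation": [0,0,8],"angular": [0,0,0]},
    {"fingers": 14,"translation": [0,0,5],"angular": [0,0,0]},
    {"fingers": 14,"translation": [0,0,3],"angular": [0,0,0]},
    {"fingers": 14,"translation": [0,0,1],"angular": [0,0,0]},
    {"fingers": 14,"translation": [0,0,0],"angular": [0,0,0]},
    {"fingers": 14,"translation": [0,0,1],"angular": [0,0,0]},
    {"fingers": 14,"translation": [0,0,0],"angular": [0,0,0]},
  ],
)

```text
clock: 40.43
tcp_pos: [0.4964, -0.3294, 0.0375]
orientation: [2.22, 2.222, -0.0]
wrist_force: [-1.3, 2.0, 6.8]
gripper_width: 0.29
```

>>> send_rows(
  commands=[
    {"fingers": 14,"translation": [0,0,0],"angular": [0,0,0]},
    {"fingers": 14,"translation": [0,0,0],"angular": [0,0,0]},
  ],
)

```text
clock: 40.6
tcp_pos: [0.4964, -0.3294, 0.0375]
orientation: [2.22, 2.222, -0.0]
wrist_force: [-1.3, 0.8, 7.4]
gripper_width: 0.291
```

>>> send_rows(
  commands=[
    {"fingers": 44,"translation": [0,0,0],"angular": [0,0,0]},
    {"fingers": 44,"translation": [0,0,0],"angular": [0,0,0]},
    {"fingers": 44,"translation": [0,0,0],"angular": [0,0,0]},
    {"fingers": 44,"translation": [0,0,0],"angular": [0,0,0]},
    {"fingers": 44,"translation": [0,0,-10],"angular": [0,0,0]},
    {"fingers": 44,"translation": [0,0,-20],"angular": [0,0,0]},
    {"fingers": 44,"translation": [0,0,-30],"angular": [0,0,0]},
    {"fingers": 44,"translation": [0,0,-30],"angular": [0,0,0]},
    {"fingers": 44,"translation": [0,0,-30],"angular": [0,0,0]},
    {"fingers": 44,"translation": [0,0,-30],"angular": [0,0,0]},
  ],
)

```text
clock: 41.43
tcp_pos: [0.4961, -0.3291, 0.1883]
orientation: [2.221, 2.222, 0.0]
wrist_force: [0.2, -0.1, 0.1]
gripper_width: 0.513
```

>>> send_rows(
  commands=[
    {"fingers": 44,"translation": [-20,0,-10],"angular": [0,0,0]},
    {"fingers": 44,"translation": [-30,0,0],"angular": [0,0,0]},
    {"fingers": 44,"translation": [-30,0,0],"angular": [0,0,0]},
    {"fingers": 44,"translation": [-30,0,0],"angular": [0,0,0]},
    {"fingers": 44,"translation": [-20,0,0],"angular": [0,0,0]},
    {"fingers": 44,"translation": [0,0,0],"angular": [0,0,0]},
    {"fingers": 44,"translation": [0,0,0],"angular": [0,0,0]},
    {"fingers": 44,"translation": [0,0,0],"angular": [0,0,0]},
  ],
)

```text
clock: 42.1
tcp_pos: [0.496, -0.4581, 0.1962]
orientation: [-2.219, -2.221, -0.001]
wrist_force: [-0.8, 0.3, -0.0]
gripper_width: 0.516
```

```bash
python3 - <<'E'
from h import *
from scipy.optimize import least_squares
def topmid(P,d=.006):
    t=P[P[:,2]>np.percentile(P[:,2],98)-d]; return (np.percentile(t,3,0)+np.percentile(t,97,0))/2
a3,a2=np.radians(83.9),np.radians(88.1)
def tr(p,c,a):
    y=-np.array([np.cos(a),np.sin(a)]); x=np.array([y[1],-y[0]]); d=p[:2]*1000-c; return [round(float(d@x),1),round(float(d@y),1)]
names='ball_large ball_small insulator_tall insulator_short rod_clamp screw_jar pulley bobbin'.split()
for cam in ['top','side']:
  c=capture(cam); save(cam+'_end',c['img'])
  for n in names:
    for r in regions_of(c,n)[:2]:
      if r['confidence']<.35: continue
      P,_,_=world(c,r['mask'])
      if len(P)<20: continue
      p=topmid(P)
      if 'ball' in n:
        rad=.023 if 'large' in n else .016
        q=P[P[:,2]>(.037 if 'large' in n else .034)]
        p=least_squares(lambda x:np.linalg.norm(q-x,axis=1)-rad,np.r_[q.mean(0)[:2],.045],loss='soft_l1',f_scale=.002).x
      print(cam,n,round(r['confidence'],2),(p*1000).round(0),'ztop %.3f'%np.percentile(P[:,2],98),'tray3',tr(p,np.array([528,282.8]),a3),'tray2',tr(p,np.array([497,-293.5]),a2))
a=cv2.resize(cv2.imread('pics/top_end.png')[190:275,95:225],None,fx=3,fy=3); b=cv2.resize(cv2.imread('pics/top_end.png')[190:275,410:540],None,fx=3,fy=3)
cv2.imwrite('pics/end_crop.png',cv2.hconcat([a,b])); print(observe()['clock'])
E
```

```text
top ball_large 0.86 [534. 338.  47.] ztop 0.071 tray3 [-0.2, -55.6] tray2 [-16.1, -632.5]
top ball_small 0.66 [389. 164.  39.] ztop 0.055 tray3 [125.5, 133.0] tray2 [123.0, -453.5]
top ball_small 0.56 [ 498. -268.   43.] ztop 0.059 tray3 [-28.4, 550.6] tray2 [0.2, -25.8]
top insulator_tall 0.96 [528. 268.  83.] ztop 0.086 tray3 [-1.4, 14.9] tray2 [-12.2, -562.1]
top insulator_tall 0.92 [417. -31.  80.] ztop 0.082 tray3 [77.2, 324.1] tray2 [88.8, -259.4]
top insulator_short 0.84 [ 496. -329.   54.] ztop 0.057 tray3 [-33.2, 612.2] tray2 [-0.2, 35.9]
top rod_clamp 0.52 [ 496. -292.   15.] ztop 0.018 tray3 [-29.5, 575.3] tray2 [0.8, -1.1]
top screw_jar 0.82 [ 465. -137.   61.] ztop 0.063 tray3 [18.1, 424.3] tray2 [37.3, -155.2]
top pulley 0.73 [ 596. -162.   25.] ztop 0.027 tray3 [-114.5, 434.8] tray2 [-94.2, -135.0]
top bobbin 0.74 [639. 140.  45.] ztop 0.047 tray3 [-125.1, 129.8] tray2 [-127.1, -438.4]
side ball_large 0.89 [534. 337.  47.] ztop 0.070 tray3 [-0.5, -54.3] tray2 [-16.3, -631.2]
side ball_small 0.68 [ 497. -269.   44.] ztop 0.059 tray3 [-27.8, 552.0] tray2 [0.8, -24.5]
sid
[... 222 characters left out ...]
 83.] ztop 0.085 tray3 [-0.1, 13.0] tray2 [-11.0, -564.1]
side insulator_short 0.75 [528. 286.  14.] ztop 0.016 tray3 [0.2, -3.4] tray2 [-12.0, -580.4]
side insulator_short 0.53 [ 495. -301.   54.] ztop 0.057 tray3 [-29.0, 584.2] tray2 [2.0, 7.7]
side rod_clamp 0.57 [521. 213.  61.] ztop 0.063 tray3 [-0.3, 70.1] tray2 [-7.1, -507.0]
side screw_jar 0.94 [ 464. -136.   60.] ztop 0.063 tray3 [19.3, 423.7] tray2 [38.4, -155.8]
side pulley 0.73 [ 589. -163.   25.] ztop 0.027 tray3 [-107.8, 437.2] tray2 [-87.4, -133.0]
side bobbin 0.9 [640. 143.  44.] ztop 0.047 tray3 [-125.9, 127.5] tray2 [-128.1, -440.6]
side bobbin 0.39 [ 496. -263.   57.] ztop 0.059 tray3 [-25.9, 546.1] tray2 [2.2, -30.5]
43.0
```

View pics/end_crop.png

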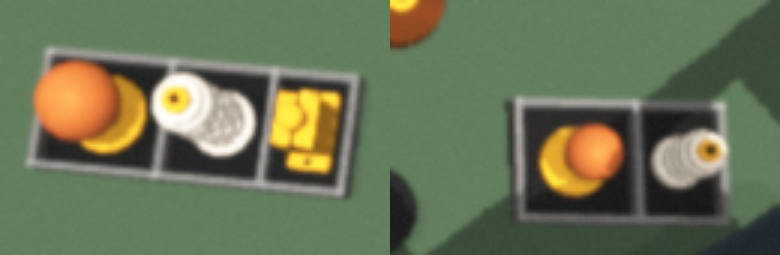

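View pics/side_end.png

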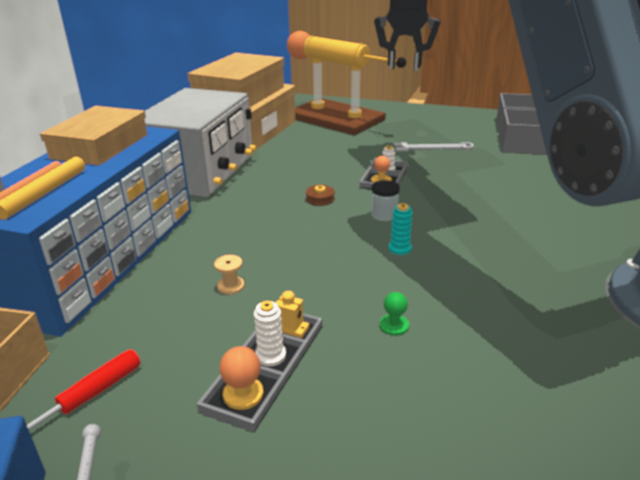

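Every part stands upright within about 2 mm of its pocket centre, and the bystanders have not moved. Handing in.

```bash
python3 -c "
from plant import *
print(finish_job())"
```

```text
the job is handed in; nothing more can be done
None
```

I placed all five parts in their pockets and handed the job in after about 43 s of the 128 s allowed. `finish_job()` gave no verdict.

**Placement:** In the last pictures each part was within about 2 mm of its pocket centre, and tops were about 4 mm higher than on the bench, as they should be on the pocket floor. All five look upright in the top and side pictures. The clamp's foot lies lengthwise in the narrow pocket.

**Left alone:** The jar, the bobbin and both look-alikes measured within about 3 mm of where they started. The pulley's readings scattered by up to about 7 mm, which is probably noise from its small hub, since the arm never came near it.

**Checks that disagreed:**
- The networks sometimes gave wrong names. In the last check they called the jar a tall insulator and both trays by part names.
- In the last check the top camera did not find the clamp, so its position comes from the side camera.
- The side reading of the short insulator was spoiled by overlap with the small ball, so I used the top camera reading and the arm's own release position.

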